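# Clamp a carved duck for painting

## Robot

A 6-joint arm with a two-finger parallel gripper is mounted at the origin on the work surface. World frame = base frame: x ahead of the robot, y to its left, z up, the work surface at z = 0. Lengths are in m, angles in rad, forces in N, time in s.
With the tool pointing down it reaches from about 0.375 to 0.9 m from the base axis. Payload 3.1 kg.
Tool frame: the origin (TCP) lies at the very end of the fingers, on their centre line; the grasp point (between the pads) lies 19 mm behind it; z points along the fingers, y is the direction in which the jaws open and shut (so a half turn about z gives the same grasp; the last joint's range is limited). The gripper opens to 87 mm and grips with 3 to 60 N. Pads are 19 mm wide; open, the fingers measure 117 mm over their backs; the gripper's body (75 mm by 190 mm) begins 51 mm behind the grasp point.
Start: joints at [1.062, 0.527, 1.433, -0, 1.181, -0.178], TCP at [0.202, 0.591, 0.192] pointing down, gripper open.
Joint ranges: [-3.08, 3.08], [-0.75, 2.2], [0.22, 2.44], [-1.43, 4.57], [0, 2.65], [-2.85, 2.85]. Speed limits (rad/s): [2.79, 2.79, 3.14, 3.14, 3.14, 3.14].

## Interface

Orientations are given as a unit quaternion [x, y, z, w].
In Python, from rig import robot gives the robot as it stands. The module is installed in compiled form; this text tells all that it offers.
- The arm moves only by the tool send_rows, never from a script. Its argument "deltas" is a list of rows, each an object of numbers: "tx", "ty", "tz": the shift along the tool's x, y, z in cm; "rx", "ry", "rz": the turn, a rotation vector about the tool's x, y, z in rad. A call has 1 to 5 rows; each row is the pose to reach, as a shift and turn from the pose commanded when the call began, along the tool's axes at that moment; what a row does not reach only later rows make up. A row lasts 1/12 s, in which the tool goes at most 41.7 mm and 7.16 degrees, less where a joint would pass 70% of its speed; a pose out of reach is approached as far as the arm can. A call with a gripper value outside its range is refused whole. "claw" is the finger opening in cm, from 0 to 8.7, set as the call begins (left out, the last holds). The fingers move at their own pace and stop on an object; "squeeze" is the grip in N (left out, the last holds). Time passes only in rows, so rows that repeat a pose let the fingers close. It gives the time, the measured TCP pose, the force and the opening at its end, in the units of the state.
- robot.get_obs(): the state, without advancing time (a new reading comes with each control period).
- robot.camera(name): name is "scene" or "side" or "wrist"; returns a dict with "color" (480x640x3 uint8, red, green, blue), "z_map" (480x640 float32, m along the optical axis (not along the pixel's ray), 0 where there is no reading), "intrinsics" (3x3 intrinsics, pixels), "R" (3x3) and "t" (3): a world point X has camera coordinates R X + t; the wrist camera has in their place "tool_from_camera" (4x4, takes a point from camera to tool coordinates, whose origin is the TCP and whose axes are the flange's). Camera axes: x right, y down, z forward; pixel columns grow to the right and rows downward; lengths in m; the calibration is good to about 2 mm. A picture is of the moment at which its call begins: read the wrist's pose just before it.
- robot.hand_in(): hands the job in, once; it reports no verdict.
Trained networks look in the newest picture that a camera, given by its name, has taken for a name from the list of things; names that differ only in an ending like _2 or _b are one class to them, and where a whole thing is asked for, a point or a joint stands for the part that bears it (a point fixed in the world has none). Each returns a list of dicts, best first, with "p" (0 to 1); they miss things now and then, are a little off and sometimes report something else, mostly with a low value. They report only what shows in the picture. A call takes as long as a camera call. They do not tell look-alikes from the thing itself.
- robot.outline_of(label, camera): "pixels" (480x640 bool, what is visible of it) and "xy" ([column, row] in pixels, amid what is visible of it).
- robot.tip_of(label, camera): "xy" ([column, row] in pixels: a listed point, or the origin of a listed thing).
The state is a dict: "time": time; "q": joint angles; "joint_velocities": joint speeds; "joint_torque": joint torques, N m; "position": TCP position; "tool_rot": TCP orientation; "ft_force": force on the tool from outside, world axes, zero at the start; "moment": the same for the moment, N m; "grip_width": finger opening in m.
Only numpy, scipy, OpenCV 4.12 (cv2) and the standard library are available. Lean on these libraries where they do the work, as an engineer would, in place of code of your own. Each camera call takes 0.05 s, during which the arm holds its last target.

## Task

Slide the duck's mounting board along the channel of the holding fixture until its front end butts gently against the end stop. Then turn the knurled thumbscrew on the bridge clockwise until its foot seats on the board and holds it firmly, stopping when the resistance rises: never force it, the wood dents. Let go, and leave the jar, the pot and the brush where they are.

Things in the scene. Friction and masses are not known exactly. Their poses are not given: they have to be found in the camera images.
- stand: Fixed holding fixture: dark steel base 270 x 110 x 12 mm with a channel along its x axis. Origin under the base, 50 mm before the stop face, on the table; x points along the channel, the way the board slides in; z up. The channel floor is the base's top. Two rails, 10 mm high, 60 mm apart, flank the channel for 160 mm before the stop and flare at the mouth. The base starts 250 mm before the stop.
- stop: The end stop: an aluminium block 80 mm wide and 20 mm high across the end of the channel; origin at the foot of its face, on the channel floor.
- stop_face (a point): The middle of the stop's face that the board butts against, 9 mm above the channel floor (21 mm above the table). Its x axis points along the channel, in the direction in which the board slides home; z is up.
- work: Carved brown duck fixed on a plain wooden board, 0.25 to 0.5 kg. Board 140 x 56 x 18 mm, lying in the channel mouth with 2 mm play each side, 55 to 75 mm short of the stop. Origin: centre of the board's underside; x towards the stop. Duck 80 mm long, 32 wide, back 48 mm and head 59 mm above the board's underside, its middle 27 mm behind the board's centre, not overhanging the board.
- board_front (a point): Middle of the board's front end face (towards the stop), at half its thickness, 9 mm above the channel floor. The board is home when this point meets the stop face.
- board_rear (a point): Middle of the board's rear end face, at half its thickness (21 mm above the table): the place to push.
- head_center (a point): Centre of the thumbscrew's round knurled steel head: 36 mm across, 22 mm high, axis upright, 32 mm before the stop face over the channel's middle; its underside is 18 to 26 mm above the bridge's top. Clockwise from above it sinks 1 mm per rad. Its height on the spindle varies, so it does not tell when the foot seats. It is joined to the spindle by a stiff torsion spring (1.5 N m/rad).
- bridge: Fixed grey bridge, 26 mm along the channel, 104 mm across, top 70 mm above the table; origin between its feet on the channel floor. It carries the screw; its round foot (41 mm) starts 0.8 to 3.8 mm above the board: so 0.8 to 3.8 rad of free turning (0.05 N m). Seated, the moment climbs about 0.4 N m per rad: firm at 0.3 to 0.4, wood dented above about 0.55. It stays where it is left.
- jar: Bystander: specimen jar with a red cap, 42 mm wide, 65 mm high; origin under its centre.
- pot: Bystander: small open white paint pot, 54 mm wide, 32 mm high; origin under its centre.
- brush: Bystander: paint brush, 190 mm long, lying beyond the fixture; origin under its middle.
Not all that is in view belongs to the job. Several things have the shape of the work; the one meant has the colours described above.

How it is judged:
On the way, in this order (a step that is already met when the one before it is completed fails the run):
1. the board is home: its front end within 3 mm of the stop face (x of board_front in the frame of stop_face above -0.003 m), for 0.2 s.
2. the screw's foot bears on the board with more than 15 N (contact force between bridge and work above 15 N), for 0.2 s.
At the end, for the whole second after the job is handed in: The board's front end is within 3 mm of the stop face and the screw's foot presses on the board with 15 to 75 N, everything at rest (x of board_front in the frame of stop_face above -0.003 m and contact force between bridge and work between 15 and 75 N and linear speed of work below 0.01 m/s); the robot touches nothing.
It fails at once if the screw is overtightened: its foot presses on the board with more than 85 N (contact force between bridge and work above 85 N).
It fails at once if the board is rammed into the stop with more than 40 N (contact force between work and stop above 40 N).
It fails at once if the jar, pot or brush is moved more than 20 mm (distance of any of jar, pot, brush from where it was at the start of the episode above 0.02 m).
It also fails if it takes over 72 s, if anything falls off the work surface, if the arm or the gripper's body presses on something with over 40 N, if the wrist force passes 120 N, or if a joint passes its speed limit or range.

## Working session

There is one attempt and no reset: what is moved stays moved. The work goes in short steps, Python scripts to look and compute and a tool call to move; the robot and the scene stay as the last step left them, time stands still between calls to the robot, and variables do not carry over. Pictures are saved under pics/ and viewed, and the job is handed in when it is done.

Besides the shell and the picture viewer there is one more tool, called after ">>>" as name([rows], argument=value, ...), one row to a line, values as JSON. send_rows: Moves the arm, as the interface text tells. Its arguments: {"type":"object","properties":{"deltas":{"type":"array","items":{"type":"object","properties":{"tx":{"type":"number"},"ty":{"type":"number"},"tz":{"type":"number"},"rx":{"type":"number"},"ry":{"type":"number"},"rz":{"type":"number"}}}},"claw":{"type":"number"},"squeeze":{"type":"number"}},"required":["deltas"]}

```bash
mkdir -p pics
python3 - <<'E'
from rig import robot
import cv2
print(robot.get_obs())
for n in ["scene","side"]:
    c=robot.camera(n); cv2.imwrite(f"pics/{n}0.png",c["color"][:,:,::-1]); print(n,c["intrinsics"],c["R"],c["t"])
    for l in ["stand","stop","stop_face","work","board_front","board_rear","head_center","bridge","jar","pot","brush"]:
        try:
            print(l,[(round(d["p"],2),[round(float(v)) for v in d["xy"]]) for d in robot.tip_of(l,n)])
        except Exception as e: print(l,e)
E
```

```text
{'time': 0.0, 'q': array([ 1.06252416e+00,  5.28489425e-01,  1.43392582e+00,  1.01807630e-05,
        1.18136825e+00, -1.78490522e-01]), 'joint_velocities': array([-5.27336423e-04,  1.13781167e-03, -4.61242377e-04, -1.58815416e-03,
       -9.00508115e-04,  8.91875677e-05]), 'joint_torque': array([ 1.42424087e-03, -4.40034449e+01, -1.76592761e+01,  6.33980753e-02,
        5.80437889e-02, -1.64569719e-04]), 'position': array([0.20196349, 0.59061917, 0.19124993]), 'tool_rot': array([ 1.64146447e-01,  9.86435372e-01, -1.02988971e-03, -3.73231798e-04]), 'ft_force': array([-0.35220947,  0.26298494, -0.82170697]), 'moment': array([0.06314835, 0.0009756 , 0.03337758]), 'grip_width': 0.08729380975563979}
scene [[515.75527064   0.         325.34175611]
 [  0.         515.75527064 236.56859487]
 [  0.           0.           1.        ]] [[-0.60261509  0.79802859  0.00232872]
 [ 0.59368158  0.4502528  -0.66694423]
 [-0.53328907 -0.40052814 -0.745104  ]] [ 0.33813186 -0.23539707  1.31405578]
stand [(0.94, [371, 288])]
stop [(0.6, [386, 303])]
stop_face []
work [(0.89, [400, 397]), (0.86, [314, 16
[... 500 characters left out ...]
           0.           1.        ]] [[-0.75140509 -0.65952977  0.02027014]
 [-0.36598339  0.39101164 -0.84449159]
 [ 0.54904149 -0.64197381 -0.53518508]] [0.39861786 0.26238439 0.52632173]
stand [(0.93, [296, 299])]
stop [(0.95, [267, 302])]
stop_face [(0.86, [268, 302])]
work [(0.73, [283, 220]), (0.68, [154, 303]), (0.59, [337, 280])]
board_front [(0.8, [300, 286]), (0.8, [475, 246]), (0.57, [248, 215]), (0.56, [388, 210])]
board_rear [(0.93, [182, 280]), (0.81, [313, 218]), (0.77, [520, 293]), (0.65, [371, 266]), (0.61, [283, 249])]
head_center [(0.57, [285, 252]), (0.33, [295, 300])]
bridge [(0.56, [286, 295])]
jar [(0.73, [170, 400])]
pot [(0.81, [392, 211])]
brush [(0.59, [212, 231])]
```

View pics/scene0.png

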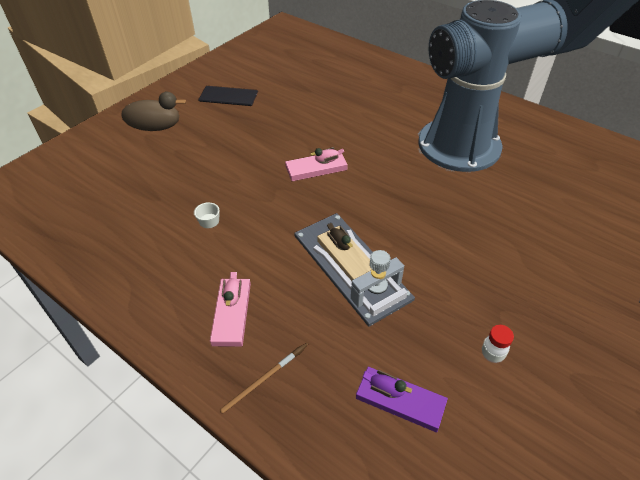

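View pics/side0.png

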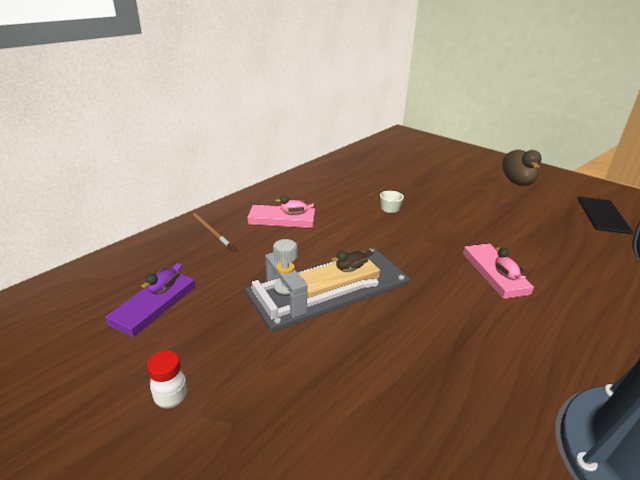

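```bash
cat > h.py <<'E'
import numpy as np,cv2
from rig import robot
def cloud(c,R=None,t=None):
    K=c["intrinsics"];z=c["z_map"];v,u=np.mgrid[:480,:640]
    P=np.stack([(u-K[0,2])/K[0,0]*z,(v-K[1,2])/K[1,1]*z,z],-1)
    return (P-c["t"])@c["R"]   # R^T(P-t)
def onplane(c,xy,zw):
    K=c["intrinsics"];d=np.linalg.inv(K)@[xy[0],xy[1],1];o=-c["R"].T@c["t"];d=c["R"].T@d
    return o+d*(zw-o[2])/d[2]
E
python3 - <<'E'
from h import *
c={n:robot.camera(n) for n in["scene","side"]}
for n in c:
    X=cloud(c[n])
    m=robot.outline_of("stand",n)[0]["pixels"]&(c[n]["z_map"]>0)
    P=X[m]; print(n,m.sum(),np.percentile(P,[1,50,99],axis=0).round(4).tolist())
    r=cv2.minAreaRect(P[:,:2].astype(np.float32)*1000); print("all rect",r)
    b=P[(P[:,2]<.018)]; r=cv2.minAreaRect(b[:,:2].astype(np.float32)*1000); print("base rect",r)
    f=lambda s:n
    L=robot.tip_of("head_center",n)[0]["xy"]; S=robot.tip_of("stop",n)[0]["xy"]
    print("stop",onplane(c[n],S,.012),"head",onplane(c[n],L,.099), X[int(L[1]),int(L[0])])
    rr=[d["xy"] for d in robot.tip_of("board_rear",n)]
    for x in rr: print("rear",x,onplane(c[n],x,.021))
    for l in["jar","pot","brush"]: print(l,onplane(c[n],robot.tip_of(l,n)[0]["xy"],0))
    # head top cluster
    mm=(np.hypot(*(X[...,:2]-onplane(c[n],L,.099)[:2]).transpose(2,0,1))<.05)&(X[...,2]>.08)&(X[...,2]<.14)
    H=X[mm];print("head cloud",len(H),np.percentile(H,[1,50,99],axis=0).round(4).tolist())
    T=H[H[:,2]>np.percentile(H[:,2],99)-.004];print("top circle",cv2.minEnclosingCircle(T[:,:2].astype(np.float32)*1000),np.median(T[:,2]))
E
```

```text
scene 4884 [[0.4082, -0.1198, 0.0003], [0.5225, 0.0839, 0.0164], [0.5801, 0.1475, 0.116]]
all rect ((475.93115234375, 10.090087890625), (284.3901672363281, 138.1114044189453), 70.07421112060547)
base rect ((475.93115234375, 10.090087890625), (284.3901672363281, 138.1114044189453), 70.07421112060547)
stop [0.52601315 0.11550806 0.012     ] head [0.51434585 0.08413074 0.099     ] [0.52567857 0.08951772 0.11598176]
rear [343.5, 160.4] [ 0.24933773 -0.1808754   0.021     ]
rear [236.1, 282.7] [ 0.67062791 -0.13287986  0.021     ]
rear [362.3, 380.2] [0.69073069 0.17503895 0.021     ]
rear [325.9, 234.9] [ 0.46703718 -0.06963551  0.021     ]
rear [346.3, 257.4] [ 4.90865347e-01 -3.10878368e-04  2.10000000e-02]
jar [0.49485819 0.32553073 0.        ]
pot [ 0.56932991 -0.31383436  0.        ]
brush [0.77428557 0.03615695 0.        ]
head cloud 382 [[0.5033, 0.0737, 0.0928], [0.5249, 0.092, 0.1137], [0.5364, 0.107, 0.1173]]
top circle ((518.262451171875, 90.15143585205078), 17.907678604125977) 0.1150586314096849
side 5676 [[0.4017, -0.115, 0.0034], [0.48, 0.092, 0.0177], [0.5699, 0.1495, 0.1164]]
all rect ((510.7109680175781, 3.444976806640625), (270.9764099121094, 157.12559509277344), 70.28865051269531)
base rect ((510.7109680175781, 3.444976806640625), (270.9764099121094, 157.12559509277344), 70.28865051269531)
stop [0.5275124 0.1219444 0.012    ] head [0.52370554 0.09078397 0.099     ] [0.5109533  0.10321878 0.11183166]
rear [372.6, 261.2] [ 0.46365905 -0.08291682  0.021     ]
rear [314.0, 218.2] [ 0.64556214 -0.12766646  0.021     ]
rear [182.4, 281.7] [0.6652332  0.18601667 0.021     ]
jar [0.49577057 0.32852648 0.        ]
pot [ 0.58126117 -0.30924759  0.        ]
brush [ 7.76469214e-01  4.00285804e-02 -5.55111512e-17]
head cloud 514 [[0.5005, 0.0737, 0.0809], [0.5122, 0.0944, 0.1123], [0.5337, 0.1068, 0.1172]]
top circle ((518.6262817382812, 89.30015563964844), 18.681699752807617) 0.11573545437270208
```

```bash
cat >> h.py <<'E'
from scipy.spatial.transform import Rotation as Ro
def go(p,yaw):
    o=robot.get_obs();Rt=Ro.from_quat(o["tool_rot"]);d=Rt.inv().apply(np.array(p)-o["position"])*100
    x=Rt.as_matrix()[:,0];cur=np.degrees(np.arctan2(x[1],x[0]))
    Rg=Ro.from_matrix(np.array([[np.cos(np.radians(yaw)),np.sin(np.radians(yaw)),0],[np.sin(np.radians(yaw)),-np.cos(np.radians(yaw)),0],[0,0,-1]]).astype(float))
    rv=(Rt.inv()*Rg).as_rotvec()
    print("t",round(o["time"],2),"pos",o["position"].round(4),"yaw",cur.round(2),"q6",o["q"][5].round(3),"F",o["ft_force"].round(2),"M",o["moment"].round(3))
    print("delta cm",d.round(2),"rv",rv.round(4))
E
python3 -c "
from h import *
go([.46,0,.3],70.2)"
```

```text
t 2.0 pos [0.2024 0.5913 0.1922] yaw 161.1 q6 -0.179 F [-0.18 -0.    0.06] M [-0.052  0.032  0.021]
delta cm [-43.53 -47.6  -10.78] rv [-0.     -0.      1.5865]
```

>>> send_rows([
  {"tx": -4,"ty": -10,"tz": -10.8,"rz": 0.6},
  {"tx": -43.5,"ty": -47.6,"tz": -10.8,"rz": 0.6},
  {"tx": -43.5,"ty": -47.6,"tz": -10.8,"rz": 0.6},
  {"tx": -43.5,"ty": -47.6,"tz": -10.8,"rz": 0.6},
  {"tx": -43.5,"ty": -47.6,"tz": -10.8,"rz": 0.6},
], claw=0)

```text
schema error: expected keys tx, ty, tz, rx, ry, rz
```

```bash
python3 -c "
from h import *
go([.46,0,.3],70.2)"
```

```text
t 2.0 pos [0.2024 0.5913 0.1922] yaw 161.1 q6 -0.179 F [-0.18 -0.    0.06] M [-0.052  0.032  0.021]
delta cm [-43.53 -47.6  -10.78] rv [-0.     -0.      1.5865]
```

>>> send_rows([
  {"tx": -4,"ty": -10,"tz": -10.8,"rx": 0,"ry": 0,"rz": 0.6},
  {"tx": -43.5,"ty": -47.6,"tz": -10.8,"rx": 0,"ry": 0,"rz": 0.6},
  {"tx": -43.5,"ty": -47.6,"tz": -10.8,"rx": 0,"ry": 0,"rz": 0.6},
  {"tx": -43.5,"ty": -47.6,"tz": -10.8,"rx": 0,"ry": 0,"rz": 0.6},
  {"tx": -43.5,"ty": -47.6,"tz": -10.8,"rx": 0,"ry": 0,"rz": 0.6},
], claw=0)

```text
time: 2.42
position: [0.2727, 0.41, 0.2431]
tool_rot: [0.45, 0.893, 0.0, 0.0]
ft_force: [1.0, -0.0, 0.4]
grip_width: 0.0613
```

```bash
python3 -c "
from h import *
go([.46,0,.3],70.2)"
```

```text
t 2.42 pos [0.2727 0.41   0.2431] yaw 126.46 q6 0.12 F [ 0.98 -0.01  0.43] M [-0.076 -0.068  0.009]
delta cm [-44.11  -9.29  -5.69] rv [ 5.00e-04 -1.00e-04  9.82e-01]
```

>>> send_rows([
  {"tx": -44,"ty": -9.3,"tz": -5.7,"rx": 0,"ry": 0,"rz": 0.6},
  {"tx": -44,"ty": -9.3,"tz": -5.7,"rx": 0,"ry": 0,"rz": 0.6},
  {"tx": -44,"ty": -9.3,"tz": -5.7,"rx": 0,"ry": 0,"rz": 0.6},
  {"tx": -44,"ty": -9.3,"tz": -5.7,"rx": 0,"ry": 0,"rz": 0.6},
  {"tx": -44,"ty": -9.3,"tz": -5.7,"rx": 0,"ry": 0,"rz": 0.6},
])

```text
time: 2.83
position: [0.3595, 0.2221, 0.2695]
tool_rot: [0.694, 0.72, 0.0, 0.0]
ft_force: [0.9, 0.4, 0.7]
grip_width: 0.0285
```

```bash
python3 -c "
from h import *
go([.46,0,.3],70.2)"
```

```text
t 2.83 pos [0.3595 0.2221 0.2695] yaw 92.04 q6 0.252 F [0.89 0.38 0.67] M [-0.063 -0.023  0.044]
delta cm [-22.55   9.26  -3.04] rv [ 0.0009 -0.0005  0.3811]
```

>>> send_rows([
  {"tx": -22.5,"ty": 9.3,"tz": -3,"rx": 0,"ry": 0,"rz": 0.38},
  {"tx": -22.5,"ty": 9.3,"tz": -3,"rx": 0,"ry": 0,"rz": 0.38},
  {"tx": -22.5,"ty": 9.3,"tz": -3,"rx": 0,"ry": 0,"rz": 0.38},
  {"tx": -22.5,"ty": 9.3,"tz": -3,"rx": 0,"ry": 0,"rz": 0.38},
  {"tx": -22.5,"ty": 9.3,"tz": -3,"rx": 0,"ry": 0,"rz": 0.38},
])

```text
time: 3.25
position: [0.4463, 0.0341, 0.2951]
tool_rot: [0.816, 0.577, 0.0, 0.0]
ft_force: [-0.4, -0.3, 0.4]
grip_width: 0.0017
```

>>> send_rows([
  {"tx": 0,"ty": 0,"tz": 0,"rx": 0,"ry": 0,"rz": 0},
  {"tx": 0,"ty": 0,"tz": 0,"rx": 0,"ry": 0,"rz": 0},
])

```text
time: 3.42
position: [0.4468, 0.0341, 0.2947]
tool_rot: [0.818, 0.576, 0.0, 0.0]
ft_force: [-0.5, 0.9, 0.1]
grip_width: 0.0006
```

Run:
```python
from h import *
go([.46,0,.3],70.2)
o=robot.get_obs();c=robot.camera("wrist");cv2.imwrite("pics/w1.png",c["color"][:,:,::-1])
T=np.eye(4);T[:3,:3]=Ro.from_quat(o["tool_rot"]).as_matrix();T[:3,3]=o["position"]
M=np.linalg.inv(T@c["tool_from_camera"]);print(c["tool_from_camera"].round(3))
c["R"]=M[:3,:3];c["t"]=M[:3,3]
import pickle;pickle.dump({k:c[k] for k in("color","z_map","intrinsics","R","t")},open("w1.pkl","wb"))
```

```text
t 3.42 pos [0.4468 0.0341 0.2947] yaw 70.29 q6 0.17 F [-0.48  0.94  0.12] M [-0.108  0.074  0.036]
delta cm [-2.77  2.39 -0.53] rv [ 0.0007 -0.0004  0.0016]
[[-0.002 -0.955 -0.298  0.083]
 [ 1.    -0.002 -0.001 -0.001]
 [ 0.    -0.298  0.955 -0.192]
 [ 0.     0.     0.     1.   ]]
```

View pics/w1.png

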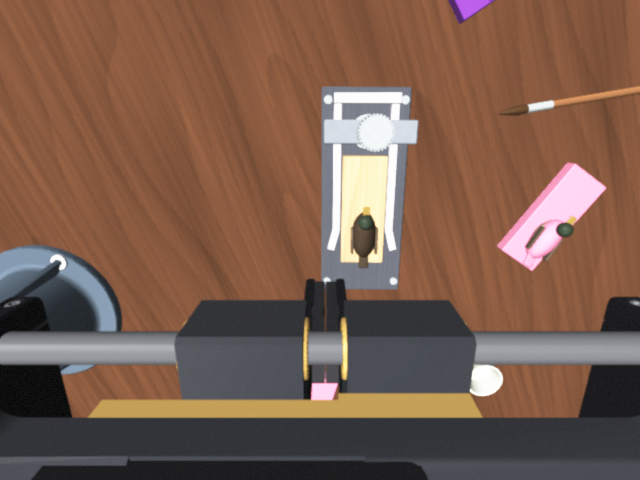

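```bash
python3 - <<'E'
from h import *
import pickle
c=pickle.load(open("w1.pkl","rb"));X=cloud(c);Z=X[...,2]
im=c["color"].astype(int)
box=np.zeros((480,640),bool);box[75:278,300:430]=1
print("table z",np.median(Z[100:200,150:250]))
m=box&(Z>.006)&(Z<.2)
P=X[m];print(cv2.minAreaRect(P[:,:2].astype(np.float32)*1000))
m2=m.astype(np.uint8);m2=cv2.morphologyEx(m2,cv2.MORPH_OPEN,np.ones((3,3)))
# direction via board: wood-coloured
w=(im[...,0]>200)&(im[...,0]-im[...,2]>50)&box&(abs(Z-.03)<.006)
B=X[w];r=cv2.minAreaRect(B[:,:2].astype(np.float32)*1000);print("board",w.sum(),r,np.median(B[:,2]))
wh=(im.min(2)>200)&box&(abs(Z-.022)<.005)
Q=X[wh];print("rails",wh.sum(),np.median(Q[:,2]))
# head top
h=box&(Z>.105);H=X[h];print("head",len(H),cv2.minEnclosingCircle(H[:,:2].astype(np.float32)*1000),np.median(H[:,2]),H[:,2].max())
for a in(69,70,70.2,71):
    u=np.array([np.cos(np.radians(a)),np.sin(np.radians(a))]);v=np.array([-u[1],u[0]])
    print(a,"m u",np.percentile(P[:,:2]@u,[.3,99.7]).round(4),"v",np.percentile(P[:,:2]@v,[.5,99.5]).round(4),"board u",np.percentile(B[:,:2]@u,[1,99]).round(4),"v",np.percentile(B[:,:2]@v,[1,99]).round(4))
for n,xy,z in[("stopL",(334,102),.032),("stopR",(402,102),.032),("stopLb",(334,92),.032),("bR",(383,264),.03),("bL",(340,262),.03),("brL",(343,155),.03),("brR",(387,155),.03),("bolt",(327,99),.013),("bolt",(405,99),.013),("bolt",(393,282),.013),("bolt",(326,280),.013)]:
    print(n,onplane(c,xy,z).round(4),X[xy[1],xy[0]].round(4))
E
python3 -c "
import cv2
i=cv2.imread('pics/w1.png')[80:290,290:440];cv2.imwrite('pics/w1c.png',cv2.resize(i,None,fx=2.8,fy=2.8,interpolation=cv2.INTER_CUBIC))"
```

```text
table z 7.688092322845612e-05
((493.4161682128906, 19.2501220703125), (250.59275817871094, 109.85517883300781), 70.01826477050781)
board 1760 ((483.82684326171875, -4.5413970947265625), (139.85983276367188, 56.095733642578125), 69.91514587402344) 0.02995459269286603
rails 1887 0.021946201133746002
head 1177 ((503.49249267578125, 95.42564392089844), 34.231258392333984) 0.11561160573932291 0.48707152439741125
69 m u [0.0706 0.3197] v [-0.5078 -0.3981] board u [0.1009 0.2387] v [-0.4811 -0.425 ]
70 m u [0.0625 0.3118] v [-0.5107 -0.4022] board u [0.0931 0.2309] v [-0.4839 -0.4284]
70.2 m u [0.0609 0.3103] v [-0.5114 -0.4028] board u [0.0916 0.2294] v [-0.4845 -0.429 ]
71 m u [0.0546 0.3038] v [-0.5143 -0.4049] board u [0.0851 0.2231] v [-0.4871 -0.4308]
stopL [0.4928 0.1329 0.032 ] [0.4928 0.133  0.0317]
stopR [0.5679 0.1059 0.032 ] [0.5718 0.1056 0.0133]
stopLb [0.4964 0.1433 0.032 ] [0.4974 0.1446 0.0122]
bR [ 0.4871 -0.0824  0.03  ] [ 0.4876 -0.09    0.0123]
bL [ 0.4335 -0.0601  0.03  ] [ 0.4319 -0.0669  0.0118]
brL [0.483  0.0716 0.03  ] [0.4834 0.0701 0.0128]
brR [0.5339 0.0533 0.03  ] [0.5362 0.051  0.0126]
bolt [0.4867 0.1399 0.013 ] [0.4866 0.1398 0.0155]
bolt [0.5763 0.1077 0.013 ] [0.5755 0.1077 0.0166]
bolt [ 0.4929 -0.1207  0.013 ] [ 0.4928 -0.1193  0.0158]
bolt [ 0.4044 -0.0855  0.013 ] [ 0.405  -0.0839  0.017 ]
```

View pics/w1c.png

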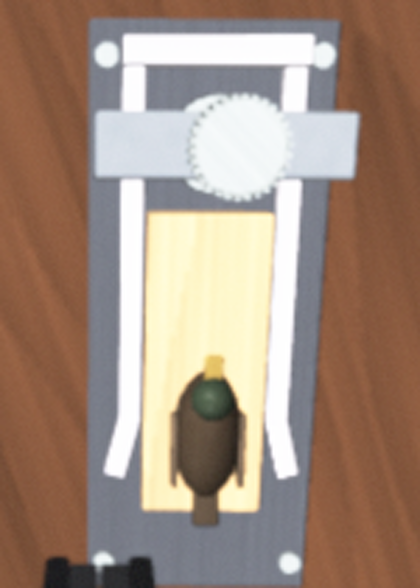

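```bash
python3 -c "
from h import *
go([.4492,-.0996,.10],70)"
```

```text
t 3.47 pos [0.4456 0.0357 0.2943] yaw 70.44 q6 0.17 F [-0.38 -0.58 -0.11] M [-0.101  0.095 -0.006]
delta cm [-12.64   4.89  19.42] rv [-0.001  -0.0004  0.0077]
```

>>> send_rows([
  {"tx": -12.6,"ty": 4.9,"tz": 19.4,"rx": 0,"ry": 0,"rz": 0.006},
  {"tx": -12.6,"ty": 4.9,"tz": 19.4,"rx": 0,"ry": 0,"rz": 0.006},
  {"tx": -12.6,"ty": 4.9,"tz": 19.4,"rx": 0,"ry": 0,"rz": 0.006},
  {"tx": -12.6,"ty": 4.9,"tz": 19.4,"rx": 0,"ry": 0,"rz": 0.006},
  {"tx": -12.6,"ty": 4.9,"tz": 19.4,"rx": 0,"ry": 0,"rz": 0.006},
])

```text
time: 3.88
position: [0.449, -0.0815, 0.1225]
tool_rot: [0.817, 0.577, 0.0, 0.0]
ft_force: [0.5, -0.2, -1.2]
grip_width: 0.0003
```

>>> send_rows([
  {"tx": 0,"ty": 0,"tz": 0,"rx": 0,"ry": 0,"rz": 0},
  {"tx": 0,"ty": 0,"tz": 0,"rx": 0,"ry": 0,"rz": 0},
  {"tx": 0,"ty": 0,"tz": 0,"rx": 0,"ry": 0,"rz": 0},
])

```text
time: 4.13
position: [0.4495, -0.0813, 0.124]
tool_rot: [0.818, 0.576, 0.0, -0.0]
ft_force: [0.3, 0.3, 0.0]
grip_width: 0.0005
```

```bash
python3 -c "
from h import *
go([.4492,-.0996,.018],70)"
```

```text
t 4.13 pos [ 0.4495 -0.0813  0.124 ] yaw 70.32 q6 -0.082 F [0.25 0.34 0.02] M [-0.128  0.085 -0.024]
delta cm [-1.74  0.6  10.6 ] rv [-0.0005 -0.0005  0.0056]
```

>>> send_rows([
  {"tx": -1.7,"ty": 0.6,"tz": 1,"rx": 0,"ry": 0,"rz": 0.005},
  {"tx": -1.7,"ty": 0.6,"tz": 4,"rx": 0,"ry": 0,"rz": 0.005},
  {"tx": -1.7,"ty": 0.6,"tz": 7.5,"rx": 0,"ry": 0,"rz": 0.005},
  {"tx": -1.7,"ty": 0.6,"tz": 9,"rx": 0,"ry": 0,"rz": 0.005},
  {"tx": -1.7,"ty": 0.6,"tz": 9.7,"rx": 0,"ry": 0,"rz": 0.005},
])

```text
time: 4.55
position: [0.4497, -0.0993, 0.0266]
tool_rot: [0.819, 0.574, 0.0, -0.0]
ft_force: [0.1, 0.6, 0.2]
grip_width: 0.0007
```

>>> send_rows([
  {"tx": 0,"ty": 0,"tz": 0.4,"rx": 0,"ry": 0,"rz": 0},
  {"tx": 0,"ty": 0,"tz": 0.7,"rx": 0,"ry": 0,"rz": 0},
  {"tx": 0,"ty": 0,"tz": 0.7,"rx": 0,"ry": 0,"rz": 0},
  {"tx": 0,"ty": 0,"tz": 0.7,"rx": 0,"ry": 0,"rz": 0},
])

```text
time: 4.88
position: [0.4505, -0.101, 0.0207]
tool_rot: [0.819, 0.573, 0.001, 0.001]
ft_force: [-0.3, -0.1, 0.3]
grip_width: 0.0002
```

Run:
```python
from h import *
go([.4492,-.0996,.018],70)
u=np.array([.342,.9397]);print(robot.get_obs()["position"][:2]@u)
c=robot.camera("wrist");cv2.imwrite("pics/w2.png",c["color"][:,:,::-1])
```

```text
t 4.88 pos [ 0.4505 -0.101   0.0207] yaw 69.98 q6 -0.114 F [-0.26 -0.08  0.31] M [-0.125  0.076 -0.003]
delta cm [ 0.09 -0.17  0.27] rv [ 0.0026  0.0003 -0.0003]
0.059159471535001486
```

View pics/w2.png

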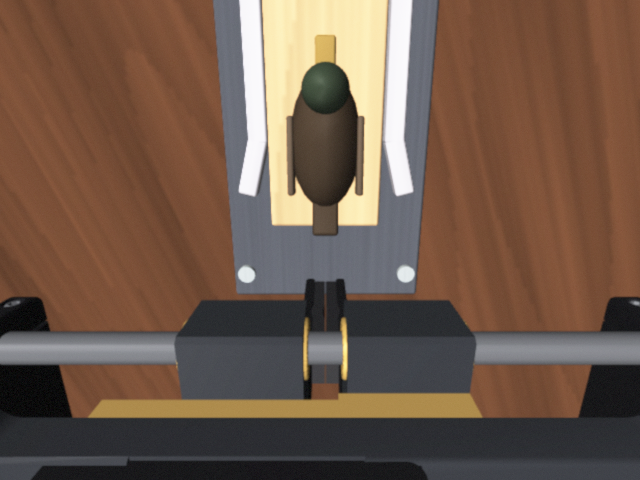

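>>> send_rows([
  {"tx": 0.7,"ty": 0,"tz": 0.2,"rx": 0,"ry": 0,"rz": 0},
  {"tx": 1.2,"ty": 0,"tz": 0.2,"rx": 0,"ry": 0,"rz": 0},
  {"tx": 1.7,"ty": 0,"tz": 0.2,"rx": 0,"ry": 0,"rz": 0},
  {"tx": 2.2,"ty": 0,"tz": 0.2,"rx": 0,"ry": 0,"rz": 0},
  {"tx": 2.7,"ty": 0,"tz": 0.2,"rx": 0,"ry": 0,"rz": 0},
])

```text
time: 5.35
position: [0.459, -0.0749, 0.0176]
tool_rot: [0.819, 0.573, 0.0, -0.0]
ft_force: [0.6, -0.5, 0.0]
grip_width: 0.0003
```

>>> send_rows([
  {"tx": 0.5,"ty": 0,"tz": 0,"rx": 0,"ry": 0,"rz": 0},
  {"tx": 1.0,"ty": 0,"tz": 0,"rx": 0,"ry": 0,"rz": 0},
  {"tx": 1.5,"ty": 0,"tz": 0,"rx": 0,"ry": 0,"rz": 0},
  {"tx": 2.0,"ty": 0,"tz": 0,"rx": 0,"ry": 0,"rz": 0},
  {"tx": 2.5,"ty": 0,"tz": 0,"rx": 0,"ry": 0,"rz": 0},
])

```text
time: 5.77
position: [0.4675, -0.0518, 0.0175]
tool_rot: [0.819, 0.573, -0.0, 0.0]
ft_force: [-0.7, -1.3, 0.2]
grip_width: 0.0005
```

Run:
```python
from h import *
u=np.array([.342,.9397]);print(robot.get_obs()["position"][:2]@u)
c=robot.camera("wrist");cv2.imwrite("pics/w3.png",c["color"][:,:,::-1])
o=robot.get_obs();print(o["position"],o["ft_force"],o["moment"])
```

```text
0.11123027470237346
[ 0.46766977 -0.05105291  0.01753563] [-0.09459452  1.07434531  0.59488423] [-0.09525601  0.11605821  0.04445175]
```

View pics/w3.png

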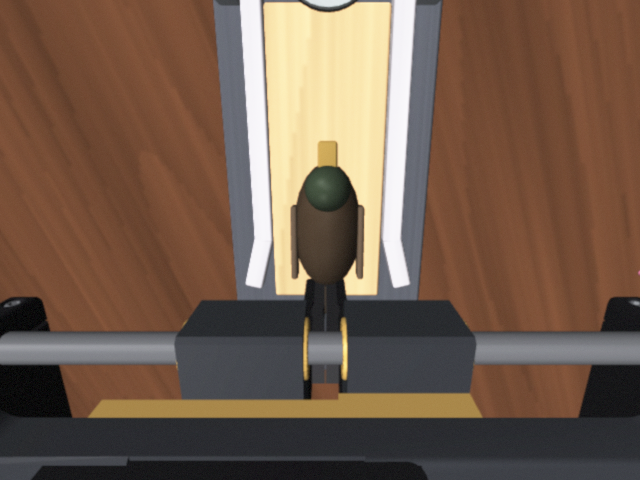

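>>> send_rows([
  {"tx": 0.5,"ty": 0,"tz": 0,"rx": 0,"ry": 0,"rz": 0},
  {"tx": 1.0,"ty": 0,"tz": 0,"rx": 0,"ry": 0,"rz": 0},
  {"tx": 1.5,"ty": 0,"tz": 0,"rx": 0,"ry": 0,"rz": 0},
  {"tx": 2.0,"ty": 0,"tz": 0,"rx": 0,"ry": 0,"rz": 0},
  {"tx": 2.3,"ty": 0,"tz": 0,"rx": 0,"ry": 0,"rz": 0},
])

```text
time: 6.23
position: [0.4754, -0.0299, 0.0175]
tool_rot: [0.819, 0.573, 0.0, -0.0]
ft_force: [-0.7, -2.5, -0.5]
grip_width: 0.0002
```

>>> send_rows([
  {"tx": 0.1,"ty": 0,"tz": 0,"rx": 0,"ry": 0,"rz": 0},
  {"tx": 0.2,"ty": 0,"tz": 0,"rx": 0,"ry": 0,"rz": 0},
  {"tx": 0.3,"ty": 0,"tz": 0,"rx": 0,"ry": 0,"rz": 0},
  {"tx": 0.4,"ty": 0,"tz": 0,"rx": 0,"ry": 0,"rz": 0},
])

```text
time: 6.57
position: [0.4766, -0.0267, 0.0175]
tool_rot: [0.819, 0.573, -0.0, -0.0]
ft_force: [-1.0, -3.1, -0.3]
grip_width: 0.0005
```

>>> send_rows([
  {"tx": 0.1,"ty": 0,"tz": 0,"rx": 0,"ry": 0,"rz": 0},
  {"tx": 0.2,"ty": 0,"tz": 0,"rx": 0,"ry": 0,"rz": 0},
])

```text
time: 6.73
position: [0.4773, -0.0249, 0.0175]
tool_rot: [0.82, 0.573, -0.0, -0.0]
ft_force: [-0.3, -0.7, -1.5]
grip_width: 0.0004
```

```bash
cat > m.py <<'E'
from h import *
o=robot.get_obs();u=np.array([.342,.9397]);print("t",o["time"],"u",o["position"][:2]@u,"z",o["position"][2],"Fu",o["ft_force"][:2]@u,o["ft_force"].round(2),"M",o["moment"].round(3),"q6",o["q"][5].round(3))
E
python3 m.py
```

```text
t 6.7333 u 0.13982978315179767 z 0.017515137432262746 Fu -0.7821094881824745 [-0.31 -0.72 -1.47] M [-0.322  0.171 -0.038] q6 0.064
```

>>> send_rows([
  {"tx": 0.1,"ty": 0,"tz": 0,"rx": 0,"ry": 0,"rz": 0},
  {"tx": 0.1,"ty": 0,"tz": 0,"rx": 0,"ry": 0,"rz": 0},
])

```text
time: 6.9
position: [0.4777, -0.0238, 0.0175]
tool_rot: [0.819, 0.573, 0.0, -0.0]
ft_force: [0.0, 0.5, 0.3]
grip_width: 0.0003
```

>>> send_rows([
  {"tx": 0.1,"ty": 0,"tz": 0,"rx": 0,"ry": 0,"rz": 0},
  {"tx": 0.1,"ty": 0,"tz": 0,"rx": 0,"ry": 0,"rz": 0},
])

```text
time: 7.07
position: [0.478, -0.0229, 0.0175]
tool_rot: [0.819, 0.573, 0.0, -0.0]
ft_force: [-0.6, -0.3, -0.1]
grip_width: 0.0003
```

```bash
python3 m.py
```

```text
t 7.0667 u 0.14199546390555204 z 0.01751152490009973 Fu -0.4867506264335557 [-0.61 -0.29 -0.14] M [-0.164  0.083 -0.02 ] q6 0.068
```

>>> send_rows([
  {"tx": 0.1,"ty": 0,"tz": 0,"rx": 0,"ry": 0,"rz": 0},
  {"tx": 0.1,"ty": 0,"tz": 0,"rx": 0,"ry": 0,"rz": 0},
])

```text
time: 7.23
position: [0.4784, -0.0219, 0.0175]
tool_rot: [0.819, 0.573, 0.0, -0.0]
ft_force: [0.3, -1.6, -0.3]
grip_width: 0.0004
```

```bash
python3 m.py
```

```text
t 7.2333 u 0.14300919605249823 z 0.01751951876852941 Fu -1.398383643425338 [ 0.34 -1.61 -0.28] M [-0.216  0.148 -0.013] q6 0.07
```

>>> send_rows([
  {"tx": 0.1,"ty": 0,"tz": 0,"rx": 0,"ry": 0,"rz": 0},
  {"tx": 0.1,"ty": 0,"tz": 0,"rx": 0,"ry": 0,"rz": 0},
])

```text
time: 7.4
position: [0.4787, -0.021, 0.0175]
tool_rot: [0.819, 0.573, 0.0, -0.0]
ft_force: [-0.5, -0.8, -0.6]
grip_width: 0.0009
```

```bash
python3 m.py
```

```text
t 7.4 u 0.1440067934204813 z 0.017508624382797038 Fu -0.9640014102466221 [-0.49 -0.85 -0.55] M [-0.209  0.101  0.003] q6 0.072
```

>>> send_rows([
  {"tx": 0.1,"ty": 0,"tz": 0,"rx": 0,"ry": 0,"rz": 0},
  {"tx": 0.1,"ty": 0,"tz": 0,"rx": 0,"ry": 0,"rz": 0},
])

```text
time: 7.57
position: [0.479, -0.02, 0.0175]
tool_rot: [0.819, 0.573, 0.0, -0.0]
ft_force: [-0.1, -0.3, 0.2]
grip_width: 0.0006
```

>>> send_rows([
  {"tx": 0.08,"ty": 0,"tz": 0,"rx": 0,"ry": 0,"rz": 0},
  {"tx": 0.08,"ty": 0,"tz": 0,"rx": 0,"ry": 0,"rz": 0},
])

```text
time: 7.73
position: [0.4793, -0.0193, 0.0175]
tool_rot: [0.819, 0.573, 0.0, -0.0]
ft_force: [0.4, -0.5, -0.5]
grip_width: 0.0007
```

```bash
python3 m.py
```

```text
t 7.7333 u 0.14579301980451448 z 0.017512785747557248 Fu -0.2754384389074989 [ 0.45 -0.46 -0.48] M [-0.298  0.117  0.005] q6 0.076
```

Run:
```python
from h import *
u=np.array([.342,.9397])
for n in("scene","side"):
    c=robot.camera(n);cv2.imwrite(f"pics/{n}4.png",cv2.resize((c["color"][200:340,220:440] if n=="side" else c["color"][190:330,280:440])[:,:,::-1],None,fx=3.5,fy=3.5,interpolation=cv2.INTER_CUBIC))
```

```text
(no output)
```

View pics/side4.png

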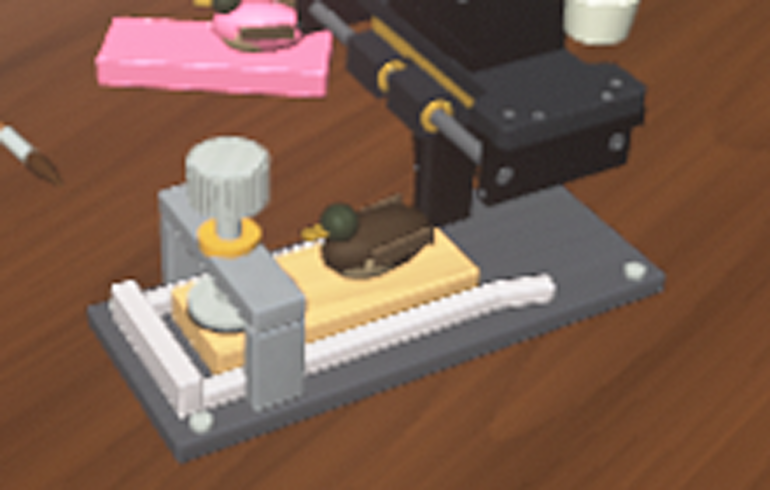

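View pics/scene4.png

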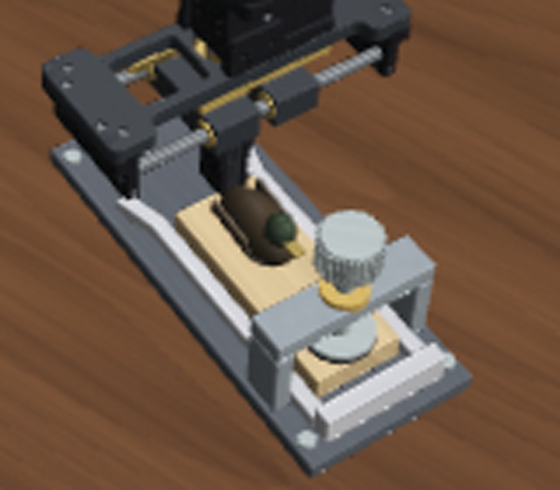

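```bash
cat > gap.py <<'E'
from h import *
a=np.radians(70);u=np.array([np.cos(a),np.sin(a)]);v=np.array([-u[1],u[0]])
for n in("scene","side"):
    c=robot.camera(n);X=cloud(c);U=X[...,:2]@u;V=X[...,:2]@v+.4563;Z=X[...,2];im=c["color"].astype(int)
    col=(im[...,0]-im[...,2]>40)&(im[...,0]>150)
    m=col&(abs(V)<.026)&(abs(Z-.03)<.004)&(U>.05)&(U<.3)
    print(n,"board top u",np.percentile(U[m],[0.5,2,98,99.5]).round(4))
    s=(abs(V)<.038)&(abs(Z-.032)<.003)&(U>.27)&(U<.33)&(im.min(2)>170)
    print(" stop top u",np.percentile(U[s],[1,5,95,99]).round(4),s.sum())
    b=(abs(V)<.05)&(abs(Z-.070)<.003)&(U>.2)&(U<.33)
    print(" bridge",np.percentile(U[b],[2,98]).round(4))
E
python3 gap.py
```

```text
scene board top u [0.1414 0.1424 0.2796 0.2802]
 stop top u [0.2726 0.2936 0.3051 0.3059] 222
 bridge [0.2042 0.2744]
side board top u [0.1404 0.1417 0.2792 0.2795]
 stop top u [0.2763 0.2935 0.3043 0.3048] 252
 bridge [0.2034 0.2738]
```

Run:
```python
from h import *
a=np.radians(70);u=np.array([np.cos(a),np.sin(a)]);v=np.array([-u[1],u[0]])
o=robot.get_obs();print(o["position"],o["position"][:2]@u,o["position"][:2]@v+.4563,Ro.from_quat(o["tool_rot"]).as_matrix().round(3))
for n in("scene","side"):
    c=robot.camera(n);X=cloud(c);U=X[...,:2]@u;V=X[...,:2]@v+.4563;Z=X[...,2];im=c["color"].astype(int)
    for z0 in np.arange(.015,.1,.01):
        m=(im.max(2)<60)&(abs(Z-z0)<.005)&(U>.1)&(U<.18)&(abs(V)<.03)
        if m.sum()>3: print(n,round(z0,3),m.sum(),"U",np.percentile(U[m],[2,50,98]).round(4),"V",np.percentile(V[m],[2,98]).round(4))
    cv2.imwrite(f"pics/{n}5.png",cv2.resize((c["color"][220:290,310:410] if n=="side" else c["color"][200:290,320:420])[:,:,::-1],None,fx=6,fy=6,interpolation=cv2.INTER_CUBIC))
```

```text
[ 0.47933267 -0.0193157   0.01755049] 0.14579061058189743 -0.0007317290852107416 [[ 0.343  0.939  0.   ]
 [ 0.939 -0.343  0.   ]
 [ 0.     0.    -1.   ]]
scene 0.045 17 U [0.1429 0.1663 0.1787] V [-0.0169  0.0155]
scene 0.055 96 U [0.1372 0.1587 0.1791] V [-0.0162  0.0133]
scene 0.065 39 U [0.1365 0.1551 0.1596] V [-0.0085  0.0064]
scene 0.075 37 U [0.1398 0.1565 0.1587] V [-0.0102  0.0084]
scene 0.085 22 U [0.1456 0.1568 0.1583] V [-0.0111  0.0136]
side 0.035 4 U [0.1723 0.1742 0.1778] V [0.0113 0.0135]
side 0.045 7 U [0.14   0.1483 0.1537] V [0.0079 0.009 ]
side 0.055 62 U [0.1359 0.1502 0.1571] V [-0.0052  0.0113]
side 0.065 81 U [0.1354 0.1514 0.1576] V [-0.0052  0.0109]
side 0.075 72 U [0.1361 0.1541 0.1574] V [-0.0061  0.0124]
side 0.085 75 U [0.1378 0.1548 0.1576] V [-0.0062  0.0145]
side 0.095 47 U [0.1457 0.156  0.1582] V [-0.0047  0.016 ]
```

View pics/side5.png

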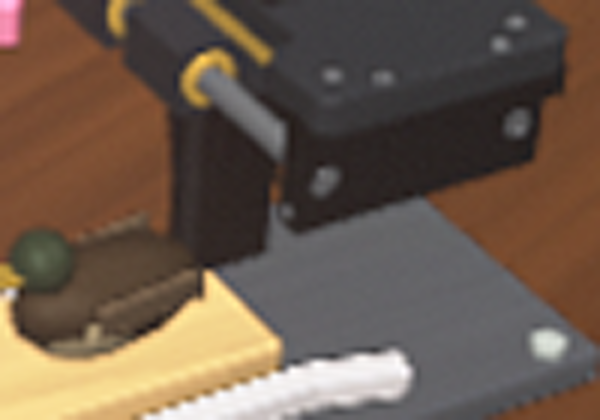

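View pics/scene5.png

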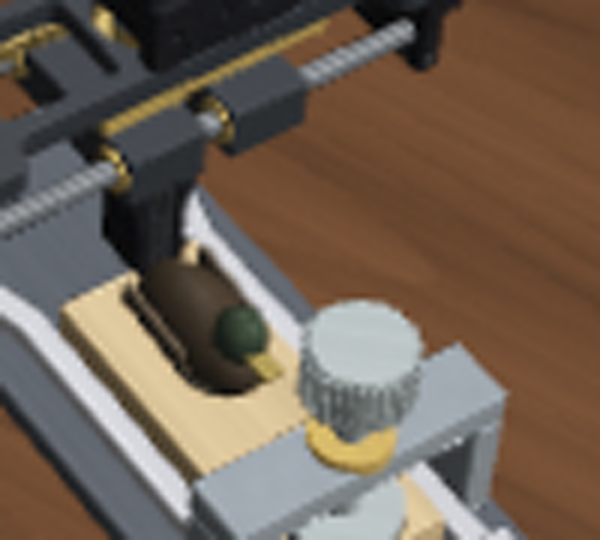

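```bash
python3 m.py; python3 gap.py; python3 m.py
```

```text
t 8.0333 u 0.14578745572642485 z 0.01754815647183331 Fu 0.10228663751137834 [0.22 0.03 0.1 ] M [-0.062  0.083  0.01 ] q6 0.076
scene board top u [0.1406 0.1425 0.2795 0.2801]
 stop top u [0.2761 0.294  0.3052 0.3058] 218
 bridge [0.2042 0.2746]
side board top u [0.1404 0.1421 0.2788 0.2795]
 stop top u [0.2766 0.2931 0.3042 0.3047] 252
 bridge [0.2037 0.2738]
t 8.1333 u 0.1457639089124755 z 0.01754883452511421 Fu -0.22812172603427883 [ 0.45 -0.41  0.36] M [-0.039  0.062 -0.021] q6 0.076
```

>>> send_rows([
  {"tx": 0.2,"ty": 0,"tz": 0,"rx": 0,"ry": 0,"rz": 0},
  {"tx": 0.4,"ty": 0,"tz": 0,"rx": 0,"ry": 0,"rz": 0},
  {"tx": 0.6,"ty": 0,"tz": 0,"rx": 0,"ry": 0,"rz": 0},
])

```text
time: 8.38
position: [0.4813, -0.0138, 0.0176]
tool_rot: [0.819, 0.573, -0.0, 0.0]
ft_force: [0.1, -1.7, -0.1]
grip_width: 0.0005
```

```bash
python3 m.py; python3 gap.py
```

```text
t 8.3833 u 0.15169786752762174 z 0.017559305842230283 Fu -1.5758265099384345 [ 0.06 -1.7  -0.1 ] M [-0.375  0.198 -0.008] q6 0.089
scene board top u [0.147  0.1485 0.2856 0.2863]
 stop top u [0.2743 0.2934 0.3049 0.306 ] 220
 bridge [0.2094 0.2745]
side board top u [0.1466 0.1485 0.2852 0.2857]
 stop top u [0.2779 0.2933 0.3044 0.3049] 249
 bridge [0.2074 0.2737]
```

>>> send_rows([
  {"tx": 0.1,"ty": 0,"tz": 0,"rx": 0,"ry": 0,"rz": 0},
  {"tx": 0.2,"ty": 0,"tz": 0,"rx": 0,"ry": 0,"rz": 0},
  {"tx": 0.3,"ty": 0,"tz": 0,"rx": 0,"ry": 0,"rz": 0},
  {"tx": 0.4,"ty": 0,"tz": 0,"rx": 0,"ry": 0,"rz": 0},
])

```text
time: 8.82
position: [0.4827, -0.01, 0.0175]
tool_rot: [0.819, 0.573, -0.0, 0.0]
ft_force: [-0.6, -1.7, 0.7]
grip_width: 0.0008
```

>>> send_rows([
  {"tx": 0.08,"ty": 0,"tz": 0,"rx": 0,"ry": 0,"rz": 0},
  {"tx": 0.08,"ty": 0,"tz": 0,"rx": 0,"ry": 0,"rz": 0},
])

```text
time: 8.98
position: [0.483, -0.0091, 0.0175]
tool_rot: [0.819, 0.573, 0.0, -0.0]
ft_force: [-0.3, -1.1, -0.4]
grip_width: 0.0007
```

```bash
python3 m.py
```

```text
t 8.9833 u 0.15665229866549985 z 0.017532785185425788 Fu -1.1587027024453007 [-0.3  -1.12 -0.39] M [-0.236  0.133 -0.012] q6 0.099
```

>>> send_rows([
  {"tx": 0.08,"ty": 0,"tz": 0,"rx": 0,"ry": 0,"rz": 0},
  {"tx": 0.08,"ty": 0,"tz": 0,"rx": 0,"ry": 0,"rz": 0},
])

```text
time: 9.15
position: [0.4833, -0.0084, 0.0175]
tool_rot: [0.819, 0.573, 0.0, 0.0]
ft_force: [-0.4, -1.0, 0.7]
grip_width: 0.0002
```

```bash
python3 m.py
```

```text
t 9.15 u 0.1573705657061324 z 0.017545645881519897 Fu -1.0790749191504365 [-0.45 -0.98  0.7 ] M [-0.285  0.165  0.017] q6 0.101
```

>>> send_rows([
  {"tx": 0.05,"ty": 0,"tz": 0,"rx": 0,"ry": 0,"rz": 0},
  {"tx": 0.05,"ty": 0,"tz": 0,"rx": 0,"ry": 0,"rz": 0},
])

```text
time: 9.32
position: [0.4834, -0.008, 0.0175]
tool_rot: [0.819, 0.573, -0.0, -0.0]
ft_force: [-0.5, -1.9, 0.3]
grip_width: 0.0006
```

```bash
python3 m.py
```

```text
t 9.3167 u 0.1578148227540561 z 0.0175110410888564 Fu -1.9278059119137316 [-0.54 -1.86  0.27] M [-0.34   0.141  0.005] q6 0.102
```

>>> send_rows([
  {"tx": 0.05,"ty": 0,"tz": 0,"rx": 0,"ry": 0,"rz": 0},
  {"tx": 0.05,"ty": 0,"tz": 0,"rx": 0,"ry": 0,"rz": 0},
])

```text
time: 9.48
position: [0.4836, -0.0075, 0.0175]
tool_rot: [0.819, 0.573, -0.0, 0.0]
ft_force: [-0.9, -1.1, 0.3]
grip_width: 0.0006
```

```bash
python3 m.py; python3 gap.py
```

```text
t 9.4833 u 0.15829775058393414 z 0.017535892055787462 Fu -1.3081865204220309 [-0.85 -1.08  0.32] M [-0.363  0.12   0.036] q6 0.103
scene board top u [0.1537 0.1554 0.291  0.2919]
 stop top u [0.2734 0.293  0.3052 0.3058] 222
 bridge [0.2166 0.2743]
side board top u [0.1527 0.1541 0.2909 0.2922]
 stop top u [0.2746 0.2925 0.3043 0.3045] 258
 bridge [0.2139 0.2737]
```

Nearly there; continue in 0.5 mm steps.

>>> send_rows([
  {"tx": 0.05,"ty": 0,"tz": 0,"rx": 0,"ry": 0,"rz": 0},
  {"tx": 0.05,"ty": 0,"tz": 0,"rx": 0,"ry": 0,"rz": 0},
])

```text
time: 9.75
position: [0.4838, -0.0071, 0.0175]
tool_rot: [0.819, 0.573, -0.0, 0.0]
ft_force: [-1.1, -1.6, 0.1]
grip_width: 0.0007
```

```bash
python3 m.py
```

```text
t 9.75 u 0.1587915653382543 z 0.01752476050595385 Fu -1.9245506298433452 [-1.11 -1.64  0.11] M [-0.389  0.136 -0.057] q6 0.104
```

>>> send_rows([
  {"tx": 0.05,"ty": 0,"tz": 0,"rx": 0,"ry": 0,"rz": 0},
  {"tx": 0.05,"ty": 0,"tz": 0,"rx": 0,"ry": 0,"rz": 0},
])

```text
time: 9.92
position: [0.4839, -0.0068, 0.0175]
tool_rot: [0.819, 0.573, -0.0, 0.0]
ft_force: [-1.6, -3.3, 0.9]
grip_width: 0.0004
```

```bash
python3 m.py
```

```text
t 9.9167 u 0.15910774009170203 z 0.01754237233446257 Fu -3.690435997113664 [-1.65 -3.33  0.87] M [-0.583  0.289 -0.017] q6 0.105
```

>>> send_rows([
  {"tx": 0.05,"ty": 0,"tz": 0,"rx": 0,"ry": 0,"rz": 0},
  {"tx": 0.05,"ty": 0,"tz": 0,"rx": 0,"ry": 0,"rz": 0},
])

```text
time: 10.08
position: [0.4842, -0.0068, 0.0175]
tool_rot: [0.819, 0.574, -0.0, 0.0]
ft_force: [-1.3, -4.8, 1.3]
grip_width: 0.0003
```

```bash
python3 m.py
```

```text
t 10.0833 u 0.15916627196083716 z 0.017537244488900504 Fu -4.983760190190266 [-1.32 -4.82  1.26] M [-1.041e+00  3.130e-01 -1.000e-03] q6 0.106
```

>>> send_rows([
  {"tx": 0.05,"ty": 0,"tz": 0,"rx": 0,"ry": 0,"rz": 0},
  {"tx": 0.05,"ty": 0,"tz": 0,"rx": 0,"ry": 0,"rz": 0},
  {"tx": 0.05,"ty": 0,"tz": 0,"rx": 0,"ry": 0,"rz": 0},
])

```text
time: 10.33
position: [0.4841, -0.0068, 0.0176]
tool_rot: [0.819, 0.574, -0.001, 0.001]
ft_force: [-2.3, -8.0, 1.4]
grip_width: 0.0004
```

```bash
python3 m.py; python3 gap.py
python3 - <<'E'
from h import *
c=robot.camera("side");cv2.imwrite("pics/side6.png",cv2.resize(c["color"][200:340,220:440][:,:,::-1],None,fx=3.5,fy=3.5,interpolation=cv2.INTER_CUBIC))
E
```

```text
t 10.3333 u 0.1591811589519633 z 0.017561676711162967 Fu -8.278818752244366 [-2.25 -7.99  1.36] M [-1.41   0.454 -0.043] q6 0.107
scene board top u [0.1537 0.1556 0.2913 0.2919]
 stop top u [0.2723 0.2832 0.3053 0.3058] 229
 bridge [0.2164 0.2746]
side board top u [0.1526 0.1545 0.2911 0.2924]
 stop top u [0.2757 0.2917 0.3043 0.3046] 260
 bridge [0.2148 0.2736]
```

View pics/side6.png

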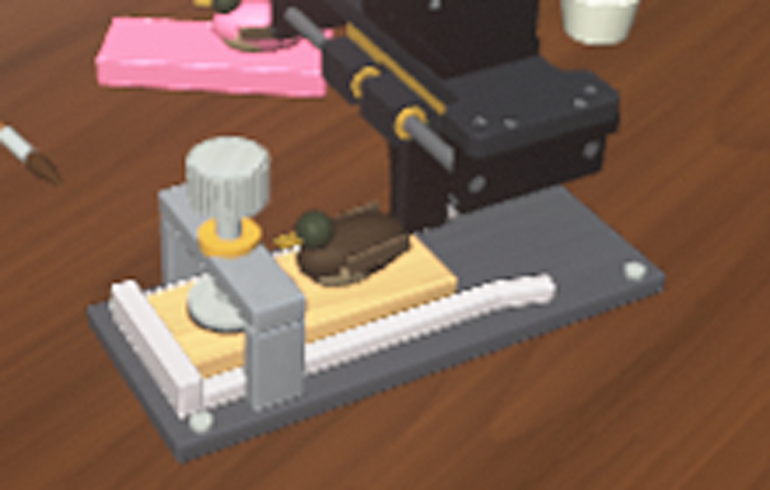

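>>> send_rows([
  {"tx": -2,"ty": 0,"tz": 0,"rx": 0,"ry": 0,"rz": 0},
  {"tx": -3,"ty": 0,"tz": -1,"rx": 0,"ry": 0,"rz": 0},
  {"tx": -3,"ty": 0,"tz": -5,"rx": 0,"ry": 0,"rz": -0.1},
  {"tx": -3,"ty": 0,"tz": -9,"rx": 0,"ry": 0,"rz": -0.2},
  {"tx": -3,"ty": 0,"tz": -13,"rx": 0,"ry": 0,"rz": -0.3},
])

```text
time: 10.9
position: [0.4731, -0.0336, 0.1491]
tool_rot: [0.723, 0.69, -0.0, -0.001]
ft_force: [0.8, 0.6, -0.4]
grip_width: 0.0007
```

>>> send_rows([
  {"tx": 0,"ty": 0,"tz": -4,"rx": 0,"ry": 0,"rz": -0.12},
  {"tx": 0,"ty": 0,"tz": -7,"rx": 0,"ry": 0,"rz": -0.24},
  {"tx": 0,"ty": 0,"tz": -7,"rx": 0,"ry": 0,"rz": -0.36},
  {"tx": 0,"ty": 0,"tz": -7,"rx": 0,"ry": 0,"rz": -0.48},
  {"tx": 0,"ty": 0,"tz": -7,"rx": 0,"ry": 0,"rz": -0.6},
], claw=8.7)

```text
time: 11.32
position: [0.4741, -0.0335, 0.2192]
tool_rot: [0.486, 0.874, 0.001, 0.001]
ft_force: [0.4, 0.1, 0.6]
grip_width: 0.026
```

```bash
python3 m.py; python3 gap.py;python3 -c "
from h import *
go([.518,.0892,.20],-110)"
```

```text
t 11.3167 u 0.13068081724256306 z 0.21922329966801676 Fu 0.2625146130647757 [0.39 0.14 0.64] M [-0.055  0.017  0.069] q6 -0.863
scene board top u [0.1532 0.1545 0.2913 0.2918]
 stop top u [0.2744 0.2934 0.3049 0.3055] 219
 bridge [0.2173 0.2743]
side board top u [0.1529 0.1543 0.2912 0.2927]
 stop top u [0.2768 0.2929 0.3042 0.3047] 249
 bridge [0.2152 0.2737]
t 11.42 pos [ 0.4737 -0.0335  0.2183] yaw 121.47 q6 -0.857 F [ 0.64  0.03 -0.84] M [-0.057  0.011  0.022]
delta cm [ 8.15 10.18  1.84] rv [ 4.0000e-04  1.3000e-03 -2.2432e+00]
```

>>> send_rows([
  {"tx": 8.15,"ty": 10.2,"tz": 1.8,"rx": 0,"ry": 0,"rz": -0.12},
  {"tx": 8.15,"ty": 10.2,"tz": 1.8,"rx": 0,"ry": 0,"rz": -0.24},
  {"tx": 8.15,"ty": 10.2,"tz": 1.8,"rx": 0,"ry": 0,"rz": -0.36},
  {"tx": 8.15,"ty": 10.2,"tz": 1.8,"rx": 0,"ry": 0,"rz": -0.48},
  {"tx": 8.15,"ty": 10.2,"tz": 1.8,"rx": 0,"ry": 0,"rz": -0.6},
])

```text
time: 11.83
position: [0.5184, 0.092, 0.199]
tool_rot: [0.206, 0.979, 0.001, -0.001]
ft_force: [-1.2, -0.3, -0.4]
grip_width: 0.0673
```

>>> send_rows([
  {"tx": 0,"ty": 0,"tz": 0,"rx": 0,"ry": 0,"rz": -0.12},
  {"tx": 0,"ty": 0,"tz": 0,"rx": 0,"ry": 0,"rz": -0.24},
  {"tx": 0,"ty": 0,"tz": 0,"rx": 0,"ry": 0,"rz": -0.36},
  {"tx": 0,"ty": 0,"tz": 0,"rx": 0,"ry": 0,"rz": -0.48},
  {"tx": 0,"ty": 0,"tz": 0,"rx": 0,"ry": 0,"rz": -0.6},
])

```text
time: 12.25
position: [0.518, 0.0892, 0.1995]
tool_rot: [-0.09, 0.996, 0.0, -0.0]
ft_force: [-0.2, 0.3, 0.3]
grip_width: 0.0866
```

>>> send_rows([
  {"tx": 0,"ty": 0,"tz": 0,"rx": 0,"ry": 0,"rz": -0.12},
  {"tx": 0,"ty": 0,"tz": 0,"rx": 0,"ry": 0,"rz": -0.24},
  {"tx": 0,"ty": 0,"tz": 0,"rx": 0,"ry": 0,"rz": -0.36},
  {"tx": 0,"ty": 0,"tz": 0,"rx": 0,"ry": 0,"rz": -0.48},
  {"tx": 0,"ty": 0,"tz": 0,"rx": 0,"ry": 0,"rz": -0.6},
])

```text
time: 12.67
position: [0.5179, 0.0892, 0.1996]
tool_rot: [-0.381, 0.925, 0.0, -0.0]
ft_force: [-0.0, 0.1, -0.2]
grip_width: 0.087
```

```bash
python3 -c "
from h import *
go([.518,.0892,.20],-110)"
```

```text
t 12.67 pos [0.5179 0.0892 0.1996] yaw -135.24 q6 -2.395 F [-0.04  0.1  -0.16] M [0.045 0.058 0.047]
delta cm [-0.01 -0.   -0.04] rv [ 1.000e-03  2.000e-04 -4.406e-01]
```

>>> send_rows([
  {"tx": 0,"ty": 0,"tz": 0,"rx": 0,"ry": 0,"rz": -0.12},
  {"tx": 0,"ty": 0,"tz": 0,"rx": 0,"ry": 0,"rz": -0.24},
  {"tx": 0,"ty": 0,"tz": 0,"rx": 0,"ry": 0,"rz": -0.33},
  {"tx": 0,"ty": 0,"tz": 0,"rx": 0,"ry": 0,"rz": -0.33},
])

```text
time: 13.0
position: [0.518, 0.0892, 0.1996]
tool_rot: [-0.526, 0.851, 0.0, -0.0]
ft_force: [-0.3, 0.4, -0.5]
grip_width: 0.0871
```

Run:
```python
from h import *
go([.518,.0892,.087],-110)
o=robot.get_obs();c=robot.camera("wrist");cv2.imwrite("pics/w7.png",c["color"][:,:,::-1])
T=np.eye(4);T[:3,:3]=Ro.from_quat(o["tool_rot"]).as_matrix();T[:3,3]=o["position"]
M=np.linalg.inv(T@c["tool_from_camera"]);c["R"]=M[:3,:3];c["t"]=M[:3,3];X=cloud(c)
H=X[(np.hypot(X[...,0]-.518,X[...,1]-.089)<.035)&(abs(X[...,2]-.1155)<.004)]
print(len(H),cv2.minEnclosingCircle(H[:,:2].astype(np.float32)*1000),np.median(H[:,2]))
```

```text
t 13.0 pos [0.518  0.0892 0.1996] yaw -116.55 q6 -2.721 F [-0.25  0.4  -0.52] M [ 0.108  0.134 -0.029]
delta cm [ 0.   -0.   11.26] rv [ 0.0007  0.0004 -0.1144]
1467 ((519.5961303710938, 88.76883697509766), 18.29792594909668) 0.11546141816367432
```

View pics/w7.png

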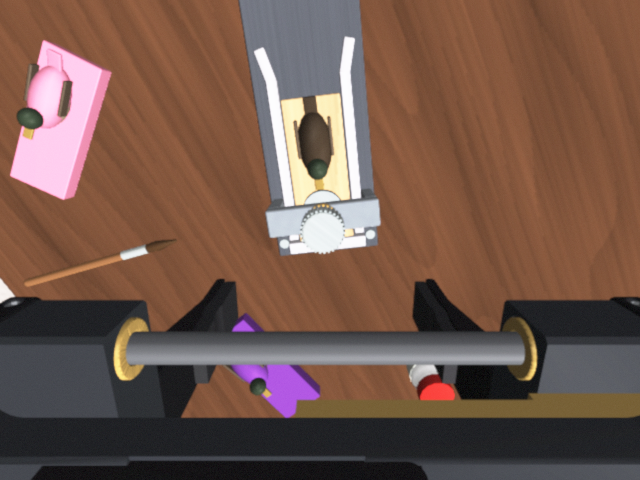

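>>> send_rows([
  {"tx": -0.04,"ty": -0.07,"tz": 4,"rx": 0,"ry": 0,"rz": 0},
  {"tx": -0.04,"ty": -0.07,"tz": 8,"rx": 0,"ry": 0,"rz": 0},
  {"tx": -0.04,"ty": -0.07,"tz": 10.5,"rx": 0,"ry": 0,"rz": 0},
  {"tx": -0.04,"ty": -0.07,"tz": 11.4,"rx": 0,"ry": 0,"rz": 0},
  {"tx": -0.04,"ty": -0.07,"tz": 11.4,"rx": 0,"ry": 0,"rz": 0},
], squeeze=10)

```text
time: 13.47
position: [0.5172, 0.0891, 0.0835]
tool_rot: [-0.525, 0.851, 0.002, -0.002]
ft_force: [-0.0, 0.7, -0.1]
grip_width: 0.0871
```

```bash
python3 m.py
python3 - <<'E'
from h import *
c=robot.camera("wrist");cv2.imwrite("pics/w8.png",c["color"][:,:,::-1])
E
```

```text
t 13.4667 u 0.2605844241160231 z 0.08346009406070602 Fu 0.6593370596786858 [-0.04  0.72 -0.14] M [ 0.12   0.083 -0.015] q6 -2.72
```

View pics/w8.png

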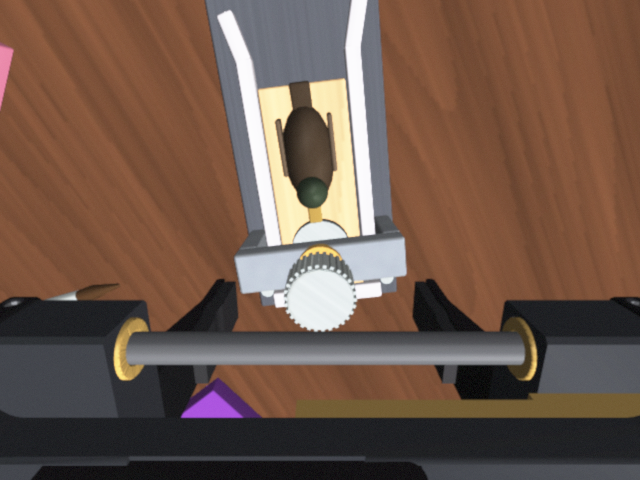

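>>> send_rows([
  {"tx": 0,"ty": 0,"tz": 0,"rx": 0,"ry": 0,"rz": 0},
  {"tx": 0,"ty": 0,"tz": 0,"rx": 0,"ry": 0,"rz": 0},
  {"tx": 0,"ty": 0,"tz": 0,"rx": 0,"ry": 0,"rz": 0},
  {"tx": 0,"ty": 0,"tz": 0,"rx": 0,"ry": 0,"rz": 0},
  {"tx": 0,"ty": 0,"tz": 0,"rx": 0,"ry": 0,"rz": 0},
], claw=3.0, squeeze=8)

```text
time: 13.93
position: [0.5197, 0.089, 0.0865]
tool_rot: [-0.527, 0.85, -0.001, 0.001]
ft_force: [-0.3, -0.8, 0.5]
grip_width: 0.0618
```

>>> send_rows([
  {"tx": 0,"ty": 0,"tz": 0,"rx": 0,"ry": 0,"rz": 0},
  {"tx": 0,"ty": 0,"tz": 0,"rx": 0,"ry": 0,"rz": 0},
  {"tx": 0,"ty": 0,"tz": 0,"rx": 0,"ry": 0,"rz": 0},
  {"tx": 0,"ty": 0,"tz": 0,"rx": 0,"ry": 0,"rz": 0},
])

```text
time: 14.27
position: [0.5191, 0.089, 0.0855]
tool_rot: [-0.527, 0.85, 0.0, -0.0]
ft_force: [-0.2, -0.3, 0.2]
grip_width: 0.0355
```

```bash
python3 m.py
python3 - <<'E'
from h import *
o=robot.get_obs();print("tool F",Ro.from_quat(o["tool_rot"]).inv().apply(o["ft_force"]).round(2),o["grip_width"],o["position"])
c=robot.camera("wrist");cv2.imwrite("pics/w9.png",c["color"][:,:,::-1])
E
```

```text
t 14.2667 u 0.26114577391982313 z 0.08552564146578588 Fu -0.30518560156962343 [-0.16 -0.27  0.21] M [ 0.125  0.118 -0.065] q6 -2.723
tool F [ 0.31  0.03 -0.21] 0.035538331665154986 [0.51911622 0.0889731  0.08552564]
```

View pics/w9.png

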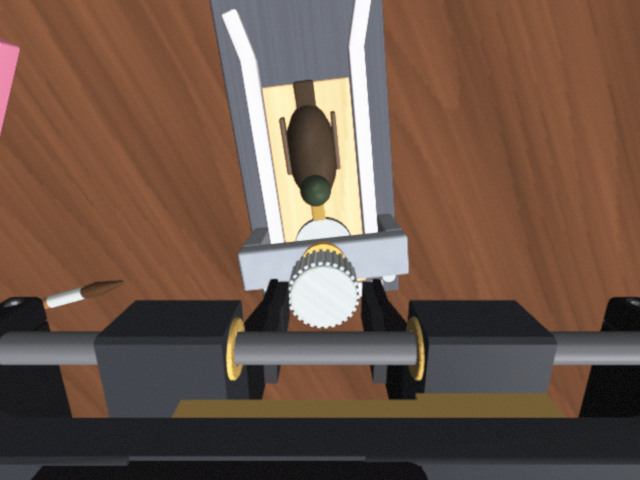

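```bash
cat > hd.py <<'E'
from h import *
o=robot.get_obs();c=robot.camera("wrist");K=c["intrinsics"];z=c["z_map"];v,u=np.mgrid[:480,:640]
P=np.stack([(u-K[0,2])/K[0,0]*z,(v-K[1,2])/K[1,1]*z,z],-1);T=c["tool_from_camera"];Q=P@T[:3,:3].T+T[:3,3]
print(K[0,0],K[1,2])
m=(v>255)&(v<330)&(u>280)&(u<368)&(c["color"].min(2)>150)
zt=np.percentile(Q[m][:,2],5);print("top tool z",zt, "world",o["position"][2]-zt)
mm=m&(abs(Q[...,2]-zt)<.004);H=Q[mm];print(mm.sum(),cv2.minEnclosingCircle(H[:,:2].astype(np.float32)*1000),H.min(0),H.max(0))
E
python3 hd.py
```

```text
363.4769768639972 238.09222954147998
top tool z -0.03095884514361663 world 0.1164486634077471
3443 ((0.10165362060070038, 0.4055308997631073), 18.850831985473633) [-0.01791032 -0.01623698 -0.03300746] [ 0.01831009  0.01742839 -0.02699499]
```

>>> send_rows([
  {"tx": 0,"ty": 0,"tz": 0,"rx": 0,"ry": 0,"rz": 0},
  {"tx": 0,"ty": 0,"tz": 0,"rx": 0,"ry": 0,"rz": 0},
  {"tx": 0,"ty": 0,"tz": 0,"rx": 0,"ry": 0,"rz": 0},
], squeeze=30)

```text
time: 14.62
position: [0.5191, 0.089, 0.0855]
tool_rot: [-0.527, 0.85, 0.0, -0.0]
ft_force: [-0.6, -0.1, -0.1]
grip_width: 0.0304
```

```bash
cat > t.py <<'E'
from h import *
M=[];F=[];J=[]
o=robot.get_obs();print("t",o["time"],"q6",o["q"][5].round(4),"pos",o["position"].round(4),"w",round(o["grip_width"],4))
for i in range(4):
    o=robot.get_obs();M.append(o["moment"]);F.append(o["ft_force"]);J.append(o["joint_torque"][5]);robot.camera("wrist")
o=robot.get_obs();M.append(o["moment"]);F.append(o["ft_force"]);J.append(o["joint_torque"][5])
print("Mz",np.round([m[2] for m in M],3),"mean",np.mean(M,0).round(3),"F",np.mean(F,0).round(2),"J6",np.round(J,3))
E
python3 t.py
```

```text
t 14.6167 q6 -2.7226 pos [0.5191 0.089  0.0855] w 0.0304
Mz [ 0.06  -0.016 -0.013 -0.006 -0.004] mean [0.086 0.087 0.004] F [-0.   -0.19 -0.21] J6 [0. 0. 0. 0. 0.]
```

```bash
python3 - <<'E'
from h import *
for n in("wrist","side"):
    c=robot.camera(n);i=c["color"][:,:,::-1];cv2.imwrite(f"pics/{n}10.png",i if n=="wrist" else cv2.resize(i[170:330,200:380],None,fx=4,fy=3.7,interpolation=cv2.INTER_CUBIC))
E
python3 hd.py
```

```text
363.4769768639972 238.09222954147998
top tool z -0.03100446646074302 world 0.11651867632752931
3257 ((0.06822971999645233, -0.3280557096004486), 18.223295211791992) [-0.01785741 -0.01478975 -0.03308344] [ 0.01809044  0.01577857 -0.02701079]
```

View pics/wrist10.png

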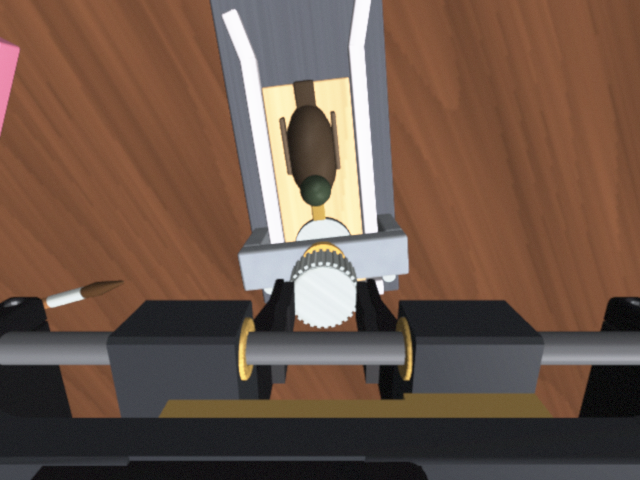

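View pics/side10.png

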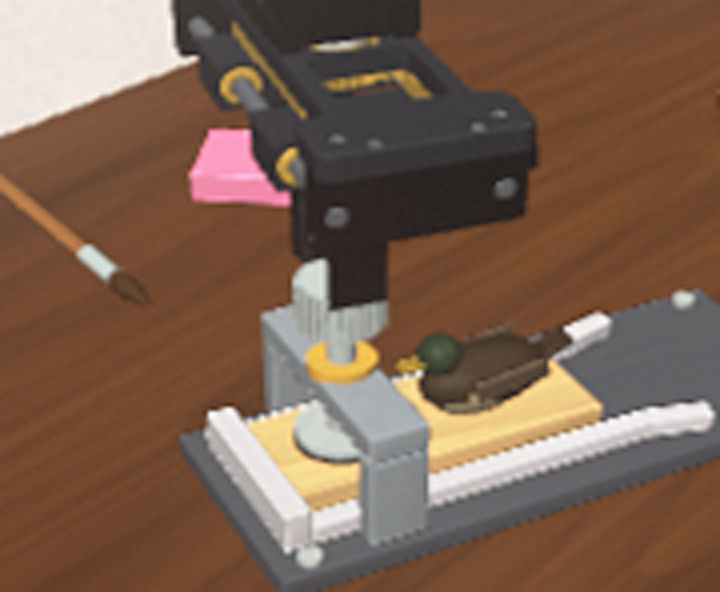

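Run:
```python
from h import *
o=robot.get_obs();Rt=Ro.from_quat(o["tool_rot"])
for n in("side","scene"):
    c=robot.camera(n);X=cloud(c);Q=Rt.inv().apply((X-o["position"]).reshape(-1,3)).reshape(X.shape)*1000
    im=c["color"].astype(int)
    m=(im.max(2)<70)&(abs(Q[...,0])<40)&(abs(Q[...,1])<60)&(Q[...,2]>-60)&(Q[...,2]<20)&(c["z_map"]>0)
    print(n,m.sum())
    for z0 in range(-55,15,5):
        k=m&(abs(Q[...,2]-z0)<2.5)
        if k.sum(): print(z0,k.sum(),"x",np.percentile(Q[k][:,0],[3,97]).round(1),"y",np.percentile(Q[k][:,1],[3,50,97]).round(1))
    cv2.imwrite(f"pics/{n}11.png",cv2.resize((c["color"][215:275,250:320] if n=="side" else c["color"][220:300,340:420])[:,:,::-1],None,fx=8,fy=7.5,interpolation=cv2.INTER_NEAREST))
```

```text
side 286
-55 51 x [-10.9  10. ] y [-19.7  25.4  27. ]
-50 47 x [-10.7  11. ] y [-18.   24.8  26.1]
-45 48 x [-10.4  10.6] y [-19.2  24.5  26.3]
-40 46 x [-10.3  10.3] y [-18.2  24.4  26.1]
-35 56 x [-10.9  11. ] y [-18.7  24.2  26.2]
-30 14 x [-9.2  8.9] y [-14.9  23.4  25.2]
scene 221
-55 30 x [-12.3   6.7] y [-23.7  16.5  23.5]
-50 41 x [-12.2   6.4] y [-22.5  16.5  24.6]
-45 39 x [-12.1   9.2] y [-23.   15.6  22.8]
-40 30 x [-11.8   7.7] y [-22.5  16.7  24.9]
-35 38 x [-11.8   8.1] y [-22.4  16.2  23.7]
-30 20 x [-10.9   6.2] y [-22.   17.2  23.2]
-20 1 x [-3.9 -3.9] y [-17.3 -17.3 -17.3]
```

View pics/side11.png

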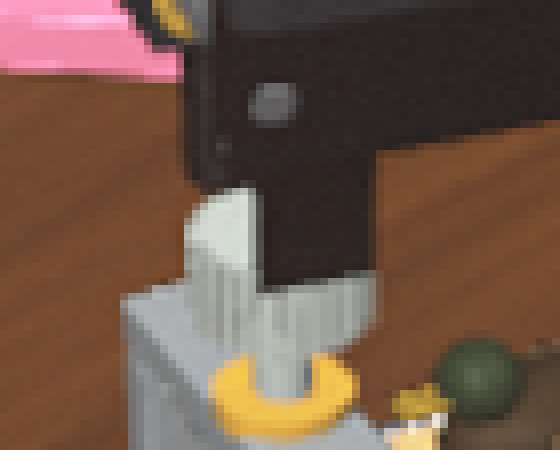

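View pics/scene11.png

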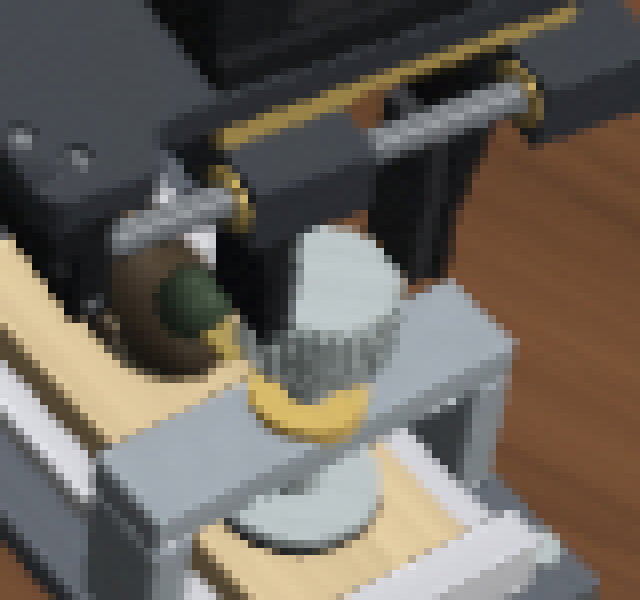

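Run:
```python
from h import *
o=robot.get_obs();Rt=Ro.from_quat(o["tool_rot"])
for n in("side","scene"):
    c=robot.camera(n);X=cloud(c);Q=Rt.inv().apply((X-o["position"]).reshape(-1,3)).reshape(X.shape)*1000
    m=(c["color"].max(2)<90)&(abs(Q[...,0])<60)&(abs(Q[...,1])<110)&(Q[...,2]>-140)&(Q[...,2]<-30)&(c["z_map"]>0)
    for z0 in range(-135,-20,5):
        k=m&(abs(Q[...,2]-z0)<2.5)
        if k.sum(): print(n,z0,k.sum(),"x",np.percentile(Q[k][:,0],[1,99]).round(1),"y",np.percentile(Q[k][:,1],[1,99]).round(1))
```

```text
side -135 342 x [-37.2  34.3] y [-75.6  96.9]
side -130 201 x [-37.3  36. ] y [-82.2  95.5]
side -125 403 x [-37.6  33.7] y [-79.3  94.9]
side -120 216 x [-37.9  34.8] y [-79.7  89.4]
side -115 231 x [-37.8  36.9] y [-79.4  89.2]
side -110 232 x [-37.9  35.6] y [-79.1  89.1]
side -105 241 x [-37.3  34.9] y [-78.5  89.4]
side -100 60 x [-35.8  35.2] y [-79.6  88.9]
side -65 3 x [-9.3 -8.3] y [-16.4 -14.6]
side -60 30 x [-11.1  11.1] y [-20.3  27.8]
side -55 50 x [-11.2  10.9] y [-21.1  27.3]
side -50 51 x [-10.9  11. ] y [-21.6  26.7]
side -45 49 x [-10.8  11.5] y [-19.3  26.5]
side -40 49 x [-11.3  11.4] y [-18.6  26.8]
side -35 59 x [-11.1  11.3] y [-18.9  26.2]
side -30 17 x [-11.   10.6] y [-19.6  25.5]
scene -135 264 x [-38.7  27.9] y [-93.5  91.6]
scene -130 58 x [-38.6  30.2] y [-92.8  93.6]
scene -125 292 x [-39.  22.] y [-91.3  89.3]
scene -120 156 x [-39.3  19.3] y [-84.3  84.8]
scene -115 138 x [-39.5  24. ] y [-84.4  84.5]
scene -110 157 x [-39.4  26.2] y [-85.7  86.2]
scene -105 139 x [-38.8  31.6] y [-85.7  85.7]
scene -100 51 x [-37.1  32. ] y [-85.2  83.1]
scene -95 5 x [-11.3  -4.1] y [20.6 22. ]
scene -90 8 x [-7.3  0.9] y [20.5 22.4]
scene -85 5 x [-1.3  6.1] y [21.  22.5]
scene -80 24 x [-13.    8.8] y [17.  30.8]
scene -75 21 x [-12.4   9.5] y [16.7 30.4]
scene -70 19 x [-12.5   5.8] y [16.2 30. ]
scene -65 24 x [-12.2  -1.5] y [-24.5  28.9]
scene -60 25 x [-12.8   3.2] y [-23.8  26.3]
scene -55 35 x [-12.5   6.5] y [-23.6  25.7]
scene -50 38 x [-11.8   9.6] y [-22.8  24.4]
scene -45 40 x [-12.    9.4] y [-23.   25.3]
scene -40 36 x [-11.4   8.1] y [-22.6  25.4]
scene -35 40 x [-12.5   8.2] y [-22.7  25.7]
scene -30 12 x [-12.5   5.7] y [-21.9  23.8]
```

>>> send_rows([
  {"tx": 0,"ty": 0,"tz": 0,"rx": 0,"ry": 0,"rz": 0},
  {"tx": 0,"ty": 0,"tz": 0,"rx": 0,"ry": 0,"rz": 0},
  {"tx": 0,"ty": 0,"tz": 0,"rx": 0,"ry": 0,"rz": 0},
  {"tx": 0,"ty": 0,"tz": 0,"rx": 0,"ry": 0,"rz": 0},
], claw=6.0)

```text
time: 15.5
position: [0.5192, 0.089, 0.0855]
tool_rot: [-0.527, 0.85, 0.0, -0.0]
ft_force: [0.7, 0.2, -0.2]
grip_width: 0.0488
```

>>> send_rows([
  {"tx": 0,"ty": 0,"tz": 0.3,"rx": 0,"ry": 0,"rz": 0},
  {"tx": 0,"ty": 0,"tz": 0.6,"rx": 0,"ry": 0,"rz": 0},
  {"tx": 0,"ty": 0,"tz": 0.9,"rx": 0,"ry": 0,"rz": 0},
  {"tx": 0,"ty": 0,"tz": 1.2,"rx": 0,"ry": 0,"rz": 0},
])

```text
time: 15.83
position: [0.519, 0.089, 0.0731]
tool_rot: [-0.527, 0.85, 0.0, -0.0]
ft_force: [-0.1, 0.3, -0.2]
grip_width: 0.0594
```

>>> send_rows([
  {"tx": 0,"ty": 0,"tz": 0.3,"rx": 0,"ry": 0,"rz": 0},
  {"tx": 0,"ty": 0,"tz": 0.6,"rx": 0,"ry": 0,"rz": 0},
  {"tx": 0,"ty": 0,"tz": 0.9,"rx": 0,"ry": 0,"rz": 0},
  {"tx": 0,"ty": 0,"tz": 1.2,"rx": 0,"ry": 0,"rz": 0},
])

```text
time: 16.17
position: [0.5191, 0.089, 0.0611]
tool_rot: [-0.527, 0.85, 0.0, -0.0]
ft_force: [0.6, -0.5, -0.0]
grip_width: 0.06
```

```bash
python3 t.py;  python3 - <<'E'
from h import *
c=robot.camera("side");cv2.imwrite("pics/s12.png",cv2.resize(c["color"][170:330,200:380][:,:,::-1],None,fx=4,fy=3.7,interpolation=cv2.INTER_CUBIC))
E
```

```text
t 16.1667 q6 -2.7226 pos [0.5191 0.089  0.0611] w 0.06
Mz [ 0.011  0.042 -0.029 -0.018 -0.025] mean [ 0.093  0.078 -0.004] F [ 0.13 -0.18  0.08] J6 [ 0.    -0.001 -0.001  0.     0.   ]
```

View pics/s12.png

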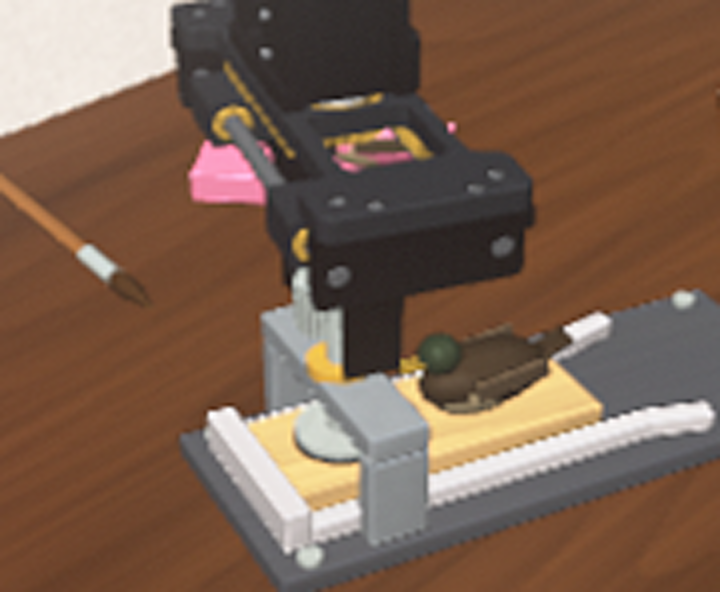

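>>> send_rows([
  {"tx": 0,"ty": 0,"tz": 0,"rx": 0,"ry": 0,"rz": 0},
  {"tx": 0,"ty": 0,"tz": 0,"rx": 0,"ry": 0,"rz": 0},
  {"tx": 0,"ty": 0,"tz": 0,"rx": 0,"ry": 0,"rz": 0},
  {"tx": 0,"ty": 0,"tz": 0,"rx": 0,"ry": 0,"rz": 0},
  {"tx": 0,"ty": 0,"tz": 0,"rx": 0,"ry": 0,"rz": 0},
], claw=2.5, squeeze=8)

```text
time: 16.83
position: [0.5202, 0.0887, 0.0617]
tool_rot: [-0.527, 0.85, -0.001, 0.001]
ft_force: [0.7, -1.8, -2.5]
grip_width: 0.0358
```

>>> send_rows([
  {"tx": 0,"ty": 0,"tz": 0,"rx": 0,"ry": 0,"rz": 0},
  {"tx": 0,"ty": 0,"tz": 0,"rx": 0,"ry": 0,"rz": 0},
  {"tx": 0,"ty": 0,"tz": 0,"rx": 0,"ry": 0,"rz": 0},
])

```text
time: 17.08
position: [0.52, 0.0887, 0.0617]
tool_rot: [-0.527, 0.85, -0.001, 0.001]
ft_force: [2.5, -1.8, -1.0]
grip_width: 0.0354
```

```bash
python3 t.py
```

```text
t 17.0833 q6 -2.7226 pos [0.52   0.0887 0.0617] w 0.0354
Mz [ 0.023  0.008 -0.005 -0.069 -0.051] mean [-0.211 -0.298 -0.018] F [ 2.31 -1.41 -0.85] J6 [-0.002 -0.002 -0.002 -0.001 -0.001]
```

>>> send_rows([
  {"tx": 0,"ty": -0.1,"tz": 0,"rx": 0,"ry": 0,"rz": 0},
  {"tx": 0,"ty": -0.1,"tz": 0,"rx": 0,"ry": 0,"rz": 0},
  {"tx": 0,"ty": -0.1,"tz": 0,"rx": 0,"ry": 0,"rz": 0.1},
  {"tx": 0,"ty": -0.1,"tz": 0.02,"rx": 0,"ry": 0,"rz": 0.2},
  {"tx": 0,"ty": -0.1,"tz": 0.03,"rx": 0,"ry": 0,"rz": 0.3},
], squeeze=30)

```text
time: 17.7
position: [0.5202, 0.0885, 0.0614]
tool_rot: [-0.392, 0.92, -0.0, 0.0]
ft_force: [1.7, -1.5, 0.7]
grip_width: 0.0354
```

```bash
python3 t.py
python3 - <<'E'
from h import *
c=robot.camera("wrist");cv2.imwrite("pics/w13.png",c["color"][:,:,::-1])
E
```

```text
t 17.7 q6 -2.4186 pos [0.5202 0.0885 0.0614] w 0.0354
Mz [ 0.015  0.058  0.01  -0.048 -0.03 ] mean [-0.145 -0.192  0.001] F [ 1.39 -1.16  0.83] J6 [-0.743  0.216  0.436  0.122  0.016]
```

View pics/w13.png

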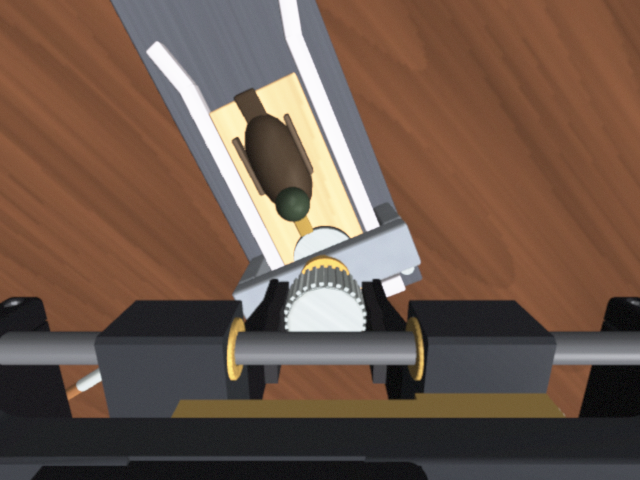

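>>> send_rows([
  {"tx": 0,"ty": 0,"tz": 0.01,"rx": 0,"ry": 0,"rz": 0.1},
  {"tx": 0,"ty": 0,"tz": 0.02,"rx": 0,"ry": 0,"rz": 0.2},
  {"tx": 0,"ty": 0,"tz": 0.03,"rx": 0,"ry": 0,"rz": 0.3},
  {"tx": 0,"ty": 0,"tz": 0.04,"rx": 0,"ry": 0,"rz": 0.4},
])

```text
time: 18.28
position: [0.5204, 0.0883, 0.061]
tool_rot: [-0.202, 0.979, -0.0, 0.0]
ft_force: [2.1, -2.0, 1.6]
grip_width: 0.0353
```

```bash
python3 t.py
```

```text
t 18.2833 q6 -2.0204 pos [0.5204 0.0883 0.061 ] w 0.0353
Mz [ 0.104 -0.003 -0.087  0.018  0.014] mean [-0.337 -0.326  0.009] F [ 2.02 -2.43  1.51] J6 [-0.728  0.217  0.429  0.114  0.01 ]
```

>>> send_rows([
  {"tx": 0,"ty": 0,"tz": 0.01,"rx": 0,"ry": 0,"rz": 0.1},
  {"tx": 0,"ty": 0,"tz": 0.02,"rx": 0,"ry": 0,"rz": 0.2},
  {"tx": 0,"ty": 0,"tz": 0.03,"rx": 0,"ry": 0,"rz": 0.3},
  {"tx": 0,"ty": 0,"tz": 0.04,"rx": 0,"ry": 0,"rz": 0.4},
])

```text
time: 18.82
position: [0.5205, 0.088, 0.0606]
tool_rot: [-0.004, 1.0, -0.0, 0.0]
ft_force: [1.2, -3.7, 2.2]
grip_width: 0.0351
```

```bash
python3 t.py
```

```text
t 18.8167 q6 -1.6215 pos [0.5205 0.088  0.0606] w 0.0351
Mz [-0.019 -0.007  0.009  0.029 -0.006] mean [-0.689 -0.388  0.001] F [ 2.3  -4.13  1.66] J6 [-0.728  0.223  0.428  0.112 -0.024]
```

>>> send_rows([
  {"tx": -0.03,"ty": -0.06,"tz": 0.01,"rx": 0,"ry": 0,"rz": 0.1},
  {"tx": -0.03,"ty": -0.06,"tz": 0.02,"rx": 0,"ry": 0,"rz": 0.2},
  {"tx": -0.03,"ty": -0.06,"tz": 0.03,"rx": 0,"ry": 0,"rz": 0.3},
  {"tx": -0.03,"ty": -0.06,"tz": 0.03,"rx": 0,"ry": 0,"rz": 0.4},
])

```text
time: 19.35
position: [0.5204, 0.0876, 0.0602]
tool_rot: [0.195, 0.981, -0.0, 0.0]
ft_force: [2.5, -4.3, 0.5]
grip_width: 0.0354
```

```bash
python3 t.py; python3 hd.py
```

```text
t 19.35 q6 -1.2234 pos [0.5204 0.0876 0.0602] w 0.0354
Mz [ 0.05   0.001 -0.007  0.028  0.018] mean [-0.732 -0.364  0.018] F [ 2.21 -4.31  1.58] J6 [-0.727  0.229  0.429  0.112  0.008]
363.4769768639972 238.09222954147998
top tool z -0.054691864764407405 world 0.11484581743054677
3078 ((2.3711464405059814, 0.545654296875), 18.075389862060547) [-0.00281622 -0.0171296  -0.05572484] [ 0.02004278  0.01818702 -0.05070341]
```

>>> send_rows([
  {"tx": -0.05,"ty": -0.04,"tz": 0.01,"rx": 0,"ry": 0,"rz": 0.1},
  {"tx": -0.05,"ty": -0.04,"tz": 0.02,"rx": 0,"ry": 0,"rz": 0.2},
  {"tx": -0.05,"ty": -0.04,"tz": 0.03,"rx": 0,"ry": 0,"rz": 0.3},
  {"tx": -0.05,"ty": -0.04,"tz": 0.03,"rx": 0,"ry": 0,"rz": 0.4},
])

```text
time: 19.93
position: [0.5202, 0.0874, 0.0599]
tool_rot: [0.386, 0.923, -0.0, -0.0]
ft_force: [1.7, -3.6, 1.7]
grip_width: 0.0353
```

```bash
python3 t.py
```

```text
t 19.9333 q6 -0.824 pos [0.5202 0.0874 0.0599] w 0.0353
Mz [0.127 0.117 0.061 0.047 0.082] mean [-0.724 -0.228  0.087] F [ 1.18 -3.78  2.83] J6 [-0.641  0.325  0.517  0.199  0.096]
```

>>> send_rows([
  {"tx": 0,"ty": 0,"tz": 0.01,"rx": 0,"ry": 0,"rz": 0.1},
  {"tx": 0,"ty": 0,"tz": 0.02,"rx": 0,"ry": 0,"rz": 0.2},
  {"tx": 0,"ty": 0,"tz": 0.03,"rx": 0,"ry": 0,"rz": 0.3},
])

```text
time: 20.38
position: [0.5201, 0.0872, 0.0598]
tool_rot: [0.519, 0.855, -0.0, -0.0]
ft_force: [-0.2, -5.2, 5.5]
grip_width: 0.0351
```

```bash
python3 t.py
```

```text
t 20.3833 q6 -0.5245 pos [0.5201 0.0872 0.0598] w 0.0351
Mz [0.287 0.21  0.132 0.206 0.133] mean [-0.864 -0.046  0.194] F [ 0.11 -4.49  5.27] J6 [-0.541  0.465  0.561  0.252  0.183]
```

>>> send_rows([
  {"tx": 0,"ty": 0,"tz": 0,"rx": 0,"ry": 0,"rz": 0.1},
  {"tx": 0,"ty": 0,"tz": 0,"rx": 0,"ry": 0,"rz": 0.2},
])

```text
time: 20.75
position: [0.52, 0.0871, 0.0597]
tool_rot: [0.601, 0.799, -0.001, -0.0]
ft_force: [-0.8, -4.2, 5.2]
grip_width: 0.0354
```

```bash
python3 t.py
```

```text
t 20.75 q6 -0.3251 pos [0.52   0.0871 0.0597] w 0.0354
Mz [0.359 0.245 0.263 0.235 0.254] mean [-0.906 -0.014  0.271] F [-0.27 -5.17  5.04] J6 [-0.516  0.507  0.616  0.309  0.234]
```

>>> send_rows([
  {"tx": 0,"ty": 0,"tz": 0,"rx": 0,"ry": 0,"rz": 0.07},
  {"tx": 0,"ty": 0,"tz": 0,"rx": 0,"ry": 0,"rz": 0.15},
  {"tx": 0,"ty": 0,"tz": 0,"rx": 0,"ry": 0,"rz": 0.15},
])

```text
time: 21.2
position: [0.5198, 0.0871, 0.0596]
tool_rot: [0.658, 0.753, -0.001, -0.0]
ft_force: [-1.0, -5.6, 5.8]
grip_width: 0.0354
```

```bash
python3 t.py
```

```text
t 21.2 q6 -0.1781 pos [0.5198 0.0871 0.0596] w 0.0354
Mz [0.352 0.334 0.348 0.327 0.343] mean [-0.959  0.032  0.341] F [-0.61 -5.37  4.78] J6 [0.734 0.431 0.338 0.32  0.317]
```

>>> send_rows([
  {"tx": 0,"ty": 0,"tz": 0,"rx": 0,"ry": 0,"rz": 0},
  {"tx": 0,"ty": 0,"tz": 0,"rx": 0,"ry": 0,"rz": 0},
  {"tx": 0,"ty": 0,"tz": 0,"rx": 0,"ry": 0,"rz": 0},
  {"tx": 0,"ty": 0,"tz": 0,"rx": 0,"ry": 0,"rz": 0},
  {"tx": 0,"ty": 0,"tz": 0,"rx": 0,"ry": 0,"rz": 0},
], claw=6.0)

```text
time: 21.82
position: [0.5201, 0.0878, 0.0592]
tool_rot: [0.659, 0.752, -0.0, -0.001]
ft_force: [0.0, -0.3, 0.0]
grip_width: 0.0572
```

>>> send_rows([
  {"tx": 0,"ty": 0,"tz": -1.5,"rx": 0,"ry": 0,"rz": 0},
  {"tx": 0,"ty": 0,"tz": -4,"rx": 0,"ry": 0,"rz": 0},
  {"tx": 0,"ty": 0,"tz": -8,"rx": 0,"ry": 0,"rz": 0},
  {"tx": 0,"ty": 0,"tz": -12,"rx": 0,"ry": 0,"rz": 0},
  {"tx": 0,"ty": 0,"tz": -12,"rx": 0,"ry": 0,"rz": 0},
])

```text
time: 22.23
position: [0.526, 0.0877, 0.1866]
tool_rot: [0.659, 0.752, 0.005, 0.006]
ft_force: [1.0, -0.4, -0.1]
grip_width: 0.0598
```

```bash
python3 t.py; python3 gap.py
python3 - <<'E'
from h import *
for n in("scene","side"):
    c=robot.camera(n);cv2.imwrite(f"pics/{n}14.png",c["color"][:,:,::-1])
    for l in["jar","pot","brush"]:
        t=robot.tip_of(l,n)
        if t: print(n,l,onplane(c,t[0]["xy"],0).round(3))
E
```

```text
t 22.2333 q6 -0.176 pos [0.526  0.0877 0.1866] w 0.0598
Mz [-0.033  0.027 -0.033 -0.03   0.004] mean [-0.076  0.045 -0.013] F [0.13 0.03 0.02] J6 [-0.015  0.002  0.002  0.    -0.001]
scene board top u [0.1527 0.1553 0.291  0.2921]
 stop top u [0.2707 0.2725 0.3046 0.3055] 246
 bridge [0.2164 0.2743]
side board top u [0.1529 0.1546 0.2913 0.2925]
 stop top u [0.272  0.2771 0.3045 0.3048] 273
 bridge [0.2151 0.2738]
scene jar [0.485 0.327 0.   ]
scene pot [ 0.576 -0.311  0.   ]
scene brush [0.778 0.036 0.   ]
side jar [0.492 0.322 0.   ]
side pot [ 0.572 -0.298  0.   ]
side brush [0.782 0.036 0.   ]
```

View pics/side14.png

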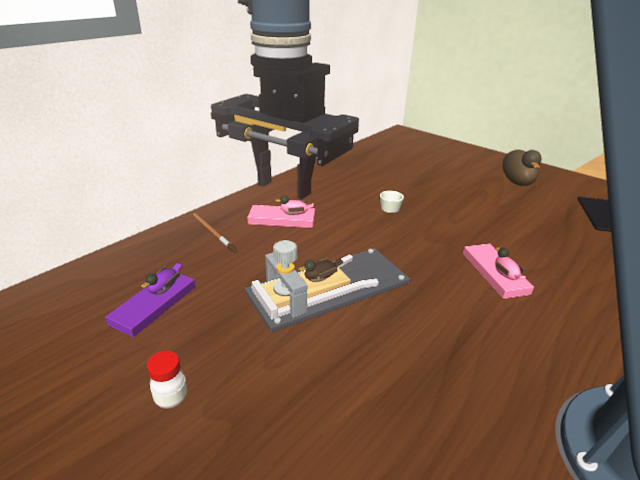

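The side picture shows the board against the stop at (265,290) with the foot down on it. The gripper is clear at (285,150), and the jar (168,380), pot (391,201) and brush (212,231) haven't moved. I'm handing in.

```bash
python3 -c "
from rig import robot
print(robot.hand_in())"
```

```text
the job is handed in; nothing more can be done
None
```

I slid the board home against the stop, tightened the thumbscrew until its foot seated, let go, lifted clear and handed in at about 22 s of the 72 s. No verdict came back.

- **Board:** It met the stop with about 8 N of push. The last camera check put its front end at 0.2921–0.2925 m along the channel, with the stop face at about 0.2925–0.293 m. That is roughly 1 mm or less of gap, though the calibration is only good to about 2 mm.
- **Screw:** I turned it about 2.5 rad clockwise. It seated after about 1.7–1.9 rad, then the moment rose 0.09, 0.19, 0.26, 0.34 N m, and I stopped there. I could not measure the foot's force directly. From the moment I estimate about 50 N, inside the 15–75 N band.
- **Bystanders:** The network's fixes for jar, pot and brush differ from the start by up to about 12 mm. The pictures show them where they were and the arm never touched them, so I take that as network noise.

**What disagreed:**
- **Finger height:** In the camera depth the fingers end about 28 mm above the reported TCP.
- **Push point:** Because of that, the push most likely landed on the back of the duck rather than the board's rear end. Forces were 1–2 N on the way and 8 N at the stop.
- **First grasp:** My first grasp of the screw head closed above it, so I opened, went 24 mm lower and gripped it properly.

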